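# Put the spice corner in order

## Robot

A 6-joint arm with a two-finger parallel gripper is mounted at the origin on a cart in front of the work surface, level with it; the furniture and walls round the work are solid. World frame = base frame: x ahead of the robot, y to its left, z up, the work surface at z = 0. Lengths are in mm, angles in rad, forces in N, time in s.
With the tool pointing down it reaches from about 350 to 975 mm from the base axis. Payload 7.1 kg.
Tool frame: the origin (TCP) lies between the finger pads; the fingertips stand 8 mm ahead of it and the grasp point (between the pads) lies 11 mm behind it; x points along the fingers, y is the direction in which the jaws open and shut, and the axes are right-handed (so a half turn about x gives the same grasp; the last joint's range is limited). The gripper opens to 88 mm and grips with 3 to 60 N. Pads are 20 mm wide; open, the fingers measure 115 mm over their backs; the gripper's body (75 mm by 178 mm) begins 61 mm behind the grasp point.
Start: joints at [1.135, 0.423, 1.63, -0, 1.089, -0.019], TCP at [252.99, 571.49, 230.675] pointing down, gripper open.
Joint ranges: [-3, 3], [-0.9, 2.11], [0.09, 2.58], [-1.31, 4.45], [0.11, 2.69], [-2.54, 2.54]. Speed limits (rad/s): [2.39, 2.39, 3.01, 3.14, 3.14, 3.14].

## Interface

Orientations are given as a rotation vector (axis times angle).
In Python, from workcell import ctrl gives the robot as it stands.
- The arm moves only by the tool apply_moves, never from a script. Its argument "increments" is a list of rows, each an object with "gripper": the opening in per cent of the stroke, from 0 (shut) to 100 (fully open); "delta_pos": the shift along the tool's x, y, z in cm, a list of three; "dr": the turn, a rotation vector about the tool's x, y, z in rad, a list of three. In form: [{"gripper": gripper, "delta_pos": [dx, dy, dz], "dr": [ax, ay, az]}, ...]. A call has exactly 5 rows; each row shifts and turns the commanded pose from where the row before left it, along the tool's axes as they then stand; what a row does not reach is not made up. A row lasts 1/12 s, in which the tool goes at most 41.7 mm and 7.16 degrees, less where a joint would pass 70% of its speed; a pose out of reach is approached as far as the arm can. A call with a gripper value outside its range is refused whole. The fingers move at their own pace and stop on an object; the grip force is fixed at half the most. Time passes only in rows, so rows that do not move let the fingers close, or fill a call up. It gives the time, the measured TCP pose, the force and the opening at its end, in the units of the state.
- ctrl.get_obs(): the state, without advancing time (a new reading comes with each control period).
- ctrl.get_image(name): name is "scene" or "side" or "wrist"; returns a dict with "img" (400x640x3 uint8, red, green, blue), "range_z" (400x640 float32, mm along the optical axis (not along the pixel's ray), 0 where there is no reading), "mtx" (3x3 intrinsics, pixels), "k1" (the pictures are not rectified: a ray, as slopes to the right and down, at radius r is drawn at 1 + k1 r^2 times it, then the intrinsics apply), "rvec" (rotation vector, rad) and "tvec" (3), from world to camera coordinates, as OpenCV has them. Camera axes: x right, y down, z forward; pixel columns grow to the right and rows downward; lengths in mm; the calibration is good to about 2 mm. A picture is of the moment at which its call begins.
- ctrl.close_job(): hands the job in, once; it reports no verdict.
The state is a dict: "t": time; "qpos": joint angles; "qvel": joint speeds; "joint_torque": joint torques, N m; "ee_pos": TCP position; "orientation": TCP orientation; "ft_force": force on the tool from outside, world axes, zero at the start; "moment": the same for the moment, N m; "width": finger opening in mm.
Only numpy, scipy, OpenCV 4.12 (cv2) and the standard library are available. Lean on these libraries where they do the work, as an engineer would, in place of code of your own. Each camera call takes 0.05 s, during which the arm holds its last target. There are 200 camera calls.

## Task

Tidy up after cooking: stand every spice jar that was left out on the wooden hob cover upright in a free bay of the spice rack, one jar to a bay, and hang the two steel dippers by the eye in their handle on the pegs of the stand, one on each peg, in any order. Leave the jars that are already in the rack and the wide pot where they are.

Things in the scene. Friction and masses are not known exactly. Their poses are not given: they have to be found in the camera images.
- jar_a_mid (a point): a spice jar, an upright cylinder 39 mm across and 75 mm tall with a plain screw cap, left out on the hob cover, about 0.27 kg with a heavy glass bottom; the point is its centre, half-way up, z along its axis. It may be absent.
- jar_b_mid (a point): a spice jar, an upright cylinder 38 mm across and 81 mm tall with a plain screw cap, left out on the hob cover, about 0.27 kg with a heavy glass bottom; the point is its centre, half-way up, z along its axis. It may be absent.
- jar_c_mid (a point): a spice jar, an upright cylinder 40 mm across and 77 mm tall with a plain screw cap, left out on the hob cover, about 0.27 kg with a heavy glass bottom; the point is its centre, half-way up, z along its axis. It may be absent.
- jar_d_mid (a point): a spice jar, an upright cylinder 37 mm across and 86 mm tall with a plain screw cap, left out on the hob cover, about 0.27 kg with a heavy glass bottom; the point is its centre, half-way up, z along its axis. It may be absent.
- jar_e_mid (a point): a spice jar, an upright cylinder 40 mm across and 72 mm tall with a plain screw cap, left out on the hob cover, about 0.27 kg with a heavy glass bottom; the point is its centre, half-way up, z along its axis. It may be absent.
- rack_jar_a_mid (a point): a spice jar, 36 mm across and 81 mm tall, that already stands in a bay of the spice rack and stays there; the point is its centre, half-way up. It may be absent (its bay is then free).
- rack_jar_b_mid (a point): a spice jar, 38 mm across and 90 mm tall, that already stands in a bay of the spice rack and stays there; the point is its centre, half-way up. It may be absent (its bay is then free).
- rack_jar_c_mid (a point): a spice jar, 40 mm across and 73 mm tall, that already stands in a bay of the spice rack and stays there; the point is its centre, half-way up. It may be absent (its bay is then free).
- wide_pot_mid (a point): a wide lidded pot, 55 mm across and 71 mm tall (much wider than a spice jar), that stands among the jars on the hob cover; not to be moved; the point is its centre, half-way up.
- hob_cover: a fixed light wooden board, 470 x 600 mm, laid over the hob; its flat top is at z = 0.067; the origin is under its centre at z = 0. Round it the worktop is at z = 0.
- spice_rack: low wooden rack fixed on the hob cover, new place and yaw each start: a row of six equal bays along its y axis, 352 mm long, 62 mm deep. Origin: centre of its underside, on the cover; x points away from the robot to the back board. Floor 10 mm thick; front lip and dividers 4 mm thick, reaching 30 mm above the underside, back board 36 mm.
- bay_1 (a point): centre of the floor of bay 1 of the rack (1 is at the left end, 6 at the right, 58 mm apart); the bay is open above and measures 54 x 54 mm inside its walls; axes as the rack's.
- bay_2 (a point): centre of the floor of bay 2 of the rack (1 is at the left end, 6 at the right, 58 mm apart); the bay is open above and measures 54 x 54 mm inside its walls; axes as the rack's.
- bay_3 (a point): centre of the floor of bay 3 of the rack (1 is at the left end, 6 at the right, 58 mm apart); the bay is open above and measures 54 x 54 mm inside its walls; axes as the rack's.
- bay_4 (a point): centre of the floor of bay 4 of the rack (1 is at the left end, 6 at the right, 58 mm apart); the bay is open above and measures 54 x 54 mm inside its walls; axes as the rack's.
- bay_5 (a point): centre of the floor of bay 5 of the rack (1 is at the left end, 6 at the right, 58 mm apart); the bay is open above and measures 54 x 54 mm inside its walls; axes as the rack's.
- bay_6 (a point): centre of the floor of bay 6 of the rack (1 is at the left end, 6 at the right, 58 mm apart); the bay is open above and measures 54 x 54 mm inside its walls; axes as the rack's.
- peg_stand: fixed stand on the hob cover, new place and yaw each start: wooden foot 100 x 120 x 14 mm (origin: centre of its underside), steel post, level crossbar 14 mm thick at x = 40, z = 185 mm. From it two round steel pegs, 8 mm thick, 90 mm apart, run towards the robot (stand's -x), rising 18 degrees to their tips.
- peg_left_tip (a point): centre of the small ball (diameter 10.4 mm) at the free tip of the left peg (stand frame x = -20, y = +45, z = 205 mm); axes as the stand's.
- peg_left_mid (a point): point on the axis of the left peg, half-way between crossbar and tip (stand frame x = 10, y = +45, z = 195 mm); axes as the stand's.
- peg_right_tip (a point): centre of the small ball (diameter 10.4 mm) at the free tip of the right peg (stand frame x = -20, y = -45, z = 205 mm); axes as the stand's.
- peg_right_mid (a point): point on the axis of the right peg, half-way between crossbar and tip (stand frame x = 10, y = -45, z = 195 mm); axes as the stand's.
- large_dipper_eye (a point): large loose steel dipper (0.12 kg): flat-bottomed cup 64 mm wide, 40 mm high, standing on the worktop, with an upright handle ending in a rectangular eye above the cup's middle. Point: the eye's centre, 150 mm above the underside. Eye outside 38 mm (y) by 40 mm (z), 8 mm thick (x); opening 26 x 28 mm, through along x. Can be gripped from above across the 38 mm, the opening clear between the fingers.
- small_dipper_eye (a point): small loose steel dipper (0.12 kg): flat-bottomed cup 52 mm wide, 32 mm high, standing on the worktop, with an upright handle ending in a rectangular eye above the cup's middle. Point: the eye's centre, 130 mm above the underside. Eye outside 38 mm (y) by 40 mm (z), 8 mm thick (x); opening 26 x 28 mm, through along x. Can be gripped from above across the 38 mm, the opening clear between the fingers.

How it is judged:
By the outcome, as a careful person would: the job done as asked, in the order asked, and still so for the second after the job is handed in, with the robot touching nothing.
Of rack_jar_a, rack_jar_b, rack_jar_c only 1 to 1 are there at a start; the rules pass over those that are not, and their reading is None.
Of jar_a, jar_b, jar_c, jar_d, jar_e only 3 to 5 are there at a start; the rules pass over those that are not, and their reading is None.
At some moment in a run one of jar_a, jar_b, jar_c, jar_d, jar_e may be knocked a few centimetres aside while the robot is not near it.
It also fails if it takes over 210 s, if anything falls off the work surface, if the arm or the gripper's body presses on something with over 40 N, if the wrist force passes 120 N, or if a joint passes its speed limit or range.

## Working session

There is one attempt and no reset: what is moved stays moved. The work goes in short steps, Python scripts to look and compute and a tool call to move; the robot and the scene stay as the last step left them, time stands still between calls to the robot, and variables do not carry over. Pictures are saved under pics/ and viewed, about 12 in all and at most 16, crops included, and the job is handed in when it is done.

Besides the shell and the picture viewer there is one more tool, called as name(argument=value, ...) on one line, values as JSON. apply_moves: Moves the arm, as the interface text tells. Its arguments: {"type":"object","properties":{"increments":{"type":"array","items":{"type":"object","properties":{"gripper":{"type":"number"},"delta_pos":{"type":"array","items":{"type":"number"}},"dr":{"type":"array","items":{"type":"number"}}}}}},"required":["increments"]}

```bash
mkdir -p pics; ls
python3 - <<'E'
from workcell import ctrl
import cv2,numpy as np,pickle
print(ctrl.get_obs())
for n in ["scene","side","wrist"]:
    d=ctrl.get_image(n); pickle.dump(d,open(f"{n}0.pkl","wb"))
    R=cv2.Rodrigues(np.array(d["rvec"],float))[0]
    print(n,d["k1"],d["mtx"][0],(-R.T@np.array(d["tvec"],float).ravel()).round(),R[2].round(2),(d["range_z"]>0).mean())
    cv2.imwrite(f"pics/{n}0.png",d["img"][:,:,::-1])
E
```

```text
pics
{'t': 0.0, 'qpos': array([ 1.13500754e+00,  4.23858407e-01,  1.63070510e+00, -1.86391922e-05,
        1.08862559e+00, -1.90425028e-02]), 'qvel': array([ 0.00052088,  0.00023232, -0.00226228,  0.00015338, -0.00097876,
       -0.0006477 ]), 'joint_torque': array([-5.18126963e-04, -5.44626045e+01, -2.73659492e+01,  6.43709418e-02,
        2.27423193e-02, -1.05773036e-04]), 'ee_pos': array([252.75865358, 570.99162707, 229.88480635]), 'orientation': array([ 0.32565952,  1.54631234, -0.32812318]), 'ft_force': array([ 0.45493773, -0.47047182, -0.35506888]), 'moment': array([ 0.00257837, -0.02829413,  0.06278178]), 'width': 87.3430920861449}
scene 0.049414368228486875 [478.8445967   0.        312.6013793] [-221. -792.  932.] [ 0.58  0.59 -0.56] 0.99610546875
side -0.01922428337135468 [476.04832672   0.         311.59476077] [  -77. -1092.   693.] [ 0.47  0.8  -0.38] 0.99445703125
wrist -0.00031424735546399746 [354.3083268    0.         317.65056596] [185. 602. 385.] [ 0.25 -0.11 -0.96] 0.9959921875
```

View pics/scene0.png

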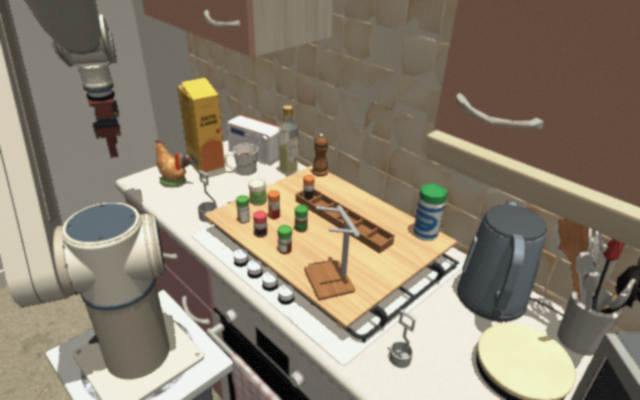

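View pics/side0.png

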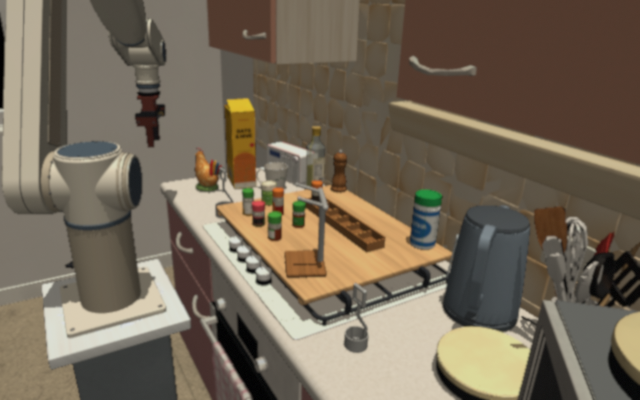

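View pics/wrist0.png

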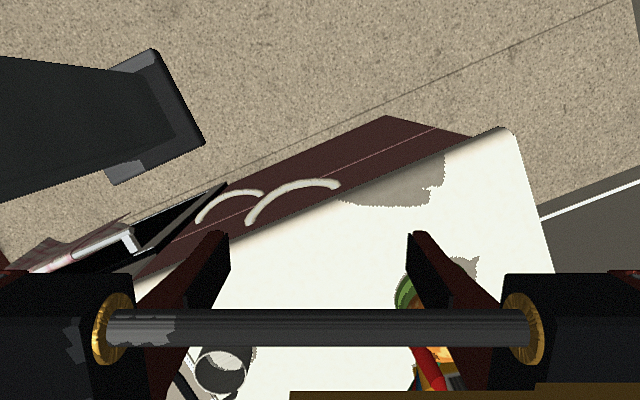

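The scene view shows five loose jars (caps near 243,203; 260,216; 274,198; 301,211; 285,232), the pot (258,187), one rack jar (308,180), the stand (335,280), and dippers at (207,190) and (405,330). Next, project depth into a top-down map.

```bash
cat > h.py <<'E'
import cv2,numpy as np,pickle
from scipy.spatial.transform import Rotation as Ro
def cam(d):
    return cv2.Rodrigues(np.array(d["rvec"],float))[0],np.array(d["tvec"],float).ravel(),np.array(d["mtx"],float),np.array([d["k1"],0,0,0],float)
def rays(d,uv):
    R,t,K,D=cam(d); n=cv2.undistortPoints(np.array(uv,float).reshape(-1,1,2),K,D).reshape(-1,2)
    return -R.T@t,np.c_[n,np.ones(len(n))]@R
def cloud(d):
    h,w=d["range_z"].shape; v,u=np.mgrid[:h,:w]
    c,r=rays(d,np.c_[u.ravel(),v.ravel()])
    P=(c+r*d["range_z"].reshape(-1,1)).reshape(h,w,3); P[d["range_z"]<=0]=np.nan; return P
def plane(d,uv,z):
    c,r=rays(d,uv); return c+r*((z-c[2])/r[:,2:])
def proj(d,p):
    R,t,K,D=cam(d); return cv2.projectPoints(np.array(p,float).reshape(-1,1,3),cv2.Rodrigues(R)[0],t,K,D)[0].reshape(-1,2)
E
python3 - <<'E'
from h import *
for n in ["scene","side"]:
    d=pickle.load(open(f"{n}0.pkl","rb")); P=cloud(d)
    img=cv2.cvtColor(d["img"],cv2.COLOR_RGB2HSV)
    x,y,z=P[...,0],P[...,1],P[...,2]
    m=(x>250)&(x<1050)&(y>-500)&(y<700)
    print(n,[np.nanmedian(z[m&(abs(z-67)<12)]),np.nanmedian(z[m&(abs(z)<12)])])
    ok=m&(z>30)&(z<330)&(x<900)
    s=img[...,1].astype(int);
    # topdown at 2px = 3mm: image up = +x, left = +y
    S=2.0; W=int(1200/S);H=int(800/S); o=np.zeros((H,W,3),np.uint8); zz=np.full((H,W),-1e9)
    idx=np.argwhere(m&(z>-20)&(z<330))
    for r,c in idx[np.argsort(z[idx[:,0],idx[:,1]])]:
        a=int((1050-x[r,c])/S); b=int((700-y[r,c])/S)
        if 0<=a<H and 0<=b<W: o[max(a-1,0):a+2,max(b-1,0):b+2]=d["img"][r,c,::-1]
    cv2.imwrite(f"pics/top_{n}.png",o)
    # blobs of saturated caps above board
    hs=img[...,0]
    cap=(m&(z>120)&(z<175)).astype(np.uint8)
    nl,L,st,ce=cv2.connectedComponentsWithStats(cap)
    for i in range(1,nl):
        if st[i,4]>15:
            q=P[L==i]; zt=np.percentile(q[:,2],95); t=q[q[:,2]>zt-6]
            print(st[i,4],ce[i].round(),"top",zt.round(1),"xy",((t.min(0)+t.max(0))/2)[:2].round(),np.ptp(t,0)[:2].round(),np.median(d["img"][L==i],0))
E
```

```text
scene [np.float64(66.38304604515815), np.float64(-4.282198534146687)]
352 [268. 112.] top 172.0 xy [892. 609.] [ 16. 170.] [112.  101.5  85. ]
2739 [331. 150.] top 172.3 xy [840. 158.] [117. 620.] [115. 106.  89.]
502 [204. 138.] top 172.8 xy [588. 626.] [ 89. 142.] [130.5  84.5  42. ]
93 [160. 147.] top 153.6 xy [438. 654.] [14. 32.] [171. 122.  79.]
86 [204. 178.] top 165.0 xy [428. 359.] [13. 37.] [145.  140.5 128.5]
163 [308. 182.] top 158.8 xy [659. 130.] [34. 38.] [156. 115.  83.]
195 [257. 185.] top 138.1 xy [539. 237.] [52. 54.] [218. 209. 182.]
173 [273. 197.] top 152.7 xy [527. 139.] [39. 38.] [162. 115.  82.]
641 [465. 207.] top 172.7 xy [ 856. -280.] [ 81. 132.] [114. 101.  82.]
165 [242. 202.] top 148.6 xy [445. 186.] [40. 40.] [101. 129.  85.]
153 [301. 211.] top 142.5 xy [545.  38.] [39. 41.] [ 85. 136.  71.]
432 [428. 217.] top 171.6 xy [ 784. -229.] [51. 68.] [65. 80. 96.]
155 [260. 217.] top 139.5 xy [442. 100.] [38. 39.] [209. 103.  96.]
189 [284. 232.] top 144.6 xy [445.  -6.] [39. 39.] [103. 156.  83.]
803 [486. 265.] top 171.8 xy [ 722. -445.] [ 35. 107.] [64. 6
[... 755 characters left out ...]
] [143.  94.  46.]
129 [248. 194.] top 147.1 xy [443. 186.] [38. 39.] [ 72. 106.  57.]
22 [314. 193.] top 128.5 xy [646. 122.] [11. 26.] [93.5 86.5 72. ]
121 [258. 206.] top 137.6 xy [439. 101.] [39. 49.] [142.  65.  60.]
140 [298. 207.] top 140.9 xy [544.  40.] [40. 44.] [57.  93.5 46. ]
918 [437. 218.] top 172.3 xy [ 829. -232.] [136.  93.] [90. 79. 71.]
165 [274. 218.] top 142.8 xy [444.  -3.] [39. 41.] [ 66. 100.  48.]
127 [321. 237.] top 172.5 xy [ 482. -189.] [15. 13.] [91. 83. 75.]
523 [462. 262.] top 172.0 xy [ 718. -434.] [30. 85.] [50. 54. 56.]
139 [530. 253.] top 173.4 xy [ 889. -491.] [ 7. 18.] [88. 74. 57.]
126 [360. 291.] top 147.0 xy [ 442. -416.] [ 9. 38.] [104.   98.5  88.5]
```

View pics/top_scene.png

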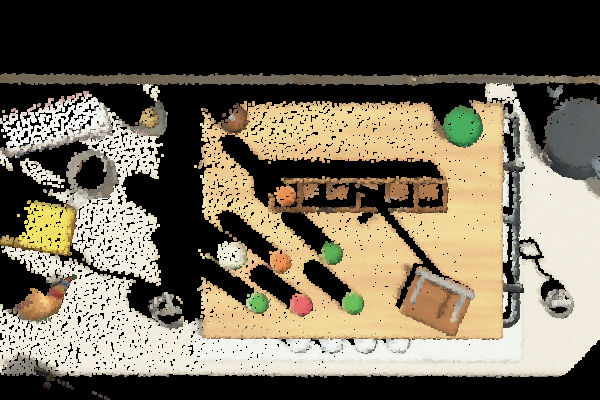

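The top-down view is clean: jars d(orange), b, a, e(red), c, pot, rack jar in the left bay, stand with yaw, both dippers. Heights identify the jars (all five present). Now rack, stand and dipper geometry.

Run:
```python
from h import *
from workcell import ctrl
R=Ro.from_rotvec(ctrl.get_obs()["orientation"]).as_matrix(); print("tool axes (cols)\n",R.round(3))
def rect(q):
    (c,s,a)=cv2.minAreaRect(q[:,:2].astype(np.float32)); return np.round(c,1),np.round(s,1),round(a,1)
for n in ["scene","side"]:
    d=pickle.load(open(f"{n}0.pkl","rb")); P=cloud(d).reshape(-1,3); C=d["img"].reshape(-1,3).astype(int)
    P0=P; 
    def sel(x0,x1,y0,y1,z0,z1):
        x,y,z=P.T; m=(x>x0)&(x<x1)&(y>y0)&(y<y1)&(z>z0)&(z<z1); return P[m]
    print(n)
    q=sel(600,730,-260,220,90,108); print(" rack rect",rect(q),len(q))
    for y0 in range(-210,180,40):
        t=sel(600,730,y0,y0+40,90,108)
        if len(t): print("   y",y0+20,"x",np.percentile(t[:,0],[2,98]).round(1),end="")
    print()
    q=sel(360,540,-280,-60,74,90); print(" foot",rect(q),len(q))
    q=sel(360,580,-320,-40,235,290); print(" top",len(q),rect(q))
    b=q[q[:,2]>262]; 
    nl=cv2.partition if False else None
    from scipy.cluster.hierarchy import fcluster,linkage
    if len(b)>2:
        L=fcluster(linkage(b[:,:2]),12,'distance')
        for i in set(L): t=b[L==i]; print("  tip-ish",len(t),t.mean(0).round(1),t.min(0).round(),t.max(0).round())
    for nm,(x0,x1,y0,y1,z0,z1) in dict(L=(395,460,320,400,128,175),S=(410,475,-460,-380,108,155)).items():
        q=sel(x0,x1,y0,y1,z0,z1); print(" eye",nm,rect(q),q[:,2].min().round(),q[:,2].max().round(),len(q)); A=np.polyfit(q[:,1],q[:,0],1); print("   slope dx/dy",A[0].round(3),"mean",q.mean(0).round(1))
        q=sel(x0-30,x1+30,y0-20,y1+20,12,38 if nm=='L' else 30); print("  cup",rect(q))
```

```text
tool axes (cols)
 [[-0.     0.405  0.914]
 [-0.001  0.914 -0.405]
 [-1.    -0.001 -0.   ]]
scene
 rack rect (array([660.1, -15.2]), array([353.5,  69.5]), 89.9) 693
   y -190 x [628.3 690. ]   y -150 x [627. 693.]   y -110 x [629.6 693.1]   y -70 x [636.5 691.5]   y -30 x [627.3 691.3]   y 10 x [628.3 691.3]   y 50 x [627.7 692.2]   y 90 x [628.1 691.5]   y 130 x [628.3 690.4]   y 170 x [627.  660.8]
 foot (array([ 447.8, -173.1]), array([123.2, 100.6]), 64.7) 1261
 top 376 (array([ 457.6, -178.6]), array([123.6,  70.5]), 65.7)
  tip-ish 47 [ 460.6 -130.6  268.9] [ 443. -140.  262.] [ 482. -122.  277.]
  tip-ish 55 [ 423. -212.  269.] [ 407. -225.  262.] [ 449. -202.  278.]
 eye L (array([427.1, 360.8]), array([11.7, 43.8]), 8.0) 129.0 167.0 77
   slope dx/dy -0.124 mean [427.4 359.7 148.2]
  cup (array([428.3, 366.5]), array([64.9, 61. ]), 0.6)
 eye S (array([ 443. , -418.2]), array([12. , 40.6]), 2.2) 108.0 148.0 177
   slope dx/dy -0.058 mean [ 441.8 -418.6  129.8]
  cup (array([ 443.2, -419.3]), array([51.3, 51.6]), 76.8)
side
 rack rect (array([659.6, -13.8]), array([357.6,  67.
[... 193 characters left out ...]
 [627.4 690.3]   y 130 x [628.4 688.1]   y 170 x [636.9 652.1]
 foot (array([ 447.6, -171.5]), array([124.1,  99.8]), 65.5) 956
 top 301 (array([ 456.1, -179.3]), array([122.6,  70.4]), 65.1)
  tip-ish 46 [ 458.9 -128.8  268. ] [ 443. -139.  262.] [ 483. -118.  276.]
  tip-ish 56 [ 422.2 -211.2  268. ] [ 406. -226.  262.] [ 446. -201.  276.]
 eye L (array([424.3, 363.8]), array([11., 47.]), 6.9) 128.0 164.0 58
   slope dx/dy -0.087 mean [424.8 363.4 147.1]
  cup (array([420.9, 379.1]), array([65.1, 41.5]), 13.2)
 eye S (array([ 441.6, -416.7]), array([ 9.6, 40.1]), 2.3) 108.0 148.0 194
   slope dx/dy -0.05 mean [ 441.2 -417.8  128.9]
  cup (array([ 442. , -416.4]), array([54.6, 51.3]), 60.8)
```

apply_moves(increments=[{"gripper": 100,"delta_pos": [0.13,-1.88,2.82],"dr": [0,0,0]},{"gripper": 100,"delta_pos": [0.13,-1.88,2.82],"dr": [0,0,0]},{"gripper": 100,"delta_pos": [0.13,-1.88,2.82],"dr": [0,0,0]},{"gripper": 100,"delta_pos": [0.13,-1.88,2.82],"dr": [0,0,0]},{"gripper": 100,"delta_pos": [0.13,-1.88,2.82],"dr": [0,0,0]}])

```text
t: 0.57
ee_pos: [344.2, 427.0, 223.9]
orientation: [0.326, 1.546, -0.327]
ft_force: [0.9, 0.2, -0.1]
width: 87.8
```

apply_moves(increments=[{"gripper": 100,"delta_pos": [0.13,-1.88,2.82],"dr": [0,0,0]},{"gripper": 100,"delta_pos": [0.13,-1.88,2.82],"dr": [0,0,0]},{"gripper": 100,"delta_pos": [0.13,-1.88,2.82],"dr": [0,0,0]},{"gripper": 100,"delta_pos": [0.13,-1.88,2.82],"dr": [0,0,0]},{"gripper": 100,"delta_pos": [0.13,-1.88,2.82],"dr": [0,0,0]}])

```text
t: 0.98
ee_pos: [435.2, 283.9, 217.6]
orientation: [0.327, 1.546, -0.327]
ft_force: [1.4, 0.3, 0.0]
width: 87.6
```

apply_moves(increments=[{"gripper": 100,"delta_pos": [0.13,-1.88,2.82],"dr": [0,0,0]},{"gripper": 100,"delta_pos": [0.13,-1.88,2.82],"dr": [0,0,0]},{"gripper": 100,"delta_pos": [0.13,-1.88,2.82],"dr": [0,0,0]},{"gripper": 100,"delta_pos": [0.13,-1.88,2.82],"dr": [0,0,0]},{"gripper": 100,"delta_pos": [0.13,-1.88,2.82],"dr": [0,0,0]}])

```text
t: 1.4
ee_pos: [526.1, 140.8, 211.0]
orientation: [0.327, 1.546, -0.327]
ft_force: [0.5, 0.5, -1.8]
width: 88.1
```

apply_moves(increments=[{"gripper": 100,"delta_pos": [0,0,0],"dr": [0.115,0,0]},{"gripper": 100,"delta_pos": [0,0,0],"dr": [0.115,0,0]},{"gripper": 100,"delta_pos": [0,0,0],"dr": [0.115,0,0]},{"gripper": 100,"delta_pos": [0,0,0],"dr": [0.115,0,0]},{"gripper": 100,"delta_pos": [0,0,0],"dr": [0.115,0,0]}])

```text
t: 1.82
ee_pos: [525.5, 142.1, 210.9]
orientation: [0.777, 1.428, -0.778]
ft_force: [0.4, 0.0, 0.3]
width: 87.6
```

apply_moves(increments=[{"gripper": 100,"delta_pos": [0,0,0],"dr": [0.115,0,0]},{"gripper": 100,"delta_pos": [0,0,0],"dr": [0.115,0,0]},{"gripper": 100,"delta_pos": [0,0,0],"dr": [0.115,0,0]},{"gripper": 100,"delta_pos": [0,0,0],"dr": [0.115,0,0]},{"gripper": 100,"delta_pos": [0,0,0],"dr": [0.115,0,0]}])

```text
t: 2.23
ee_pos: [525.4, 142.3, 211.0]
orientation: [1.21, 1.209, -1.211]
ft_force: [-0.1, -0.3, 0.7]
width: 87.7
```

```bash
cat >> h.py <<'E'
def look(save=None,cams=("scene","side","wrist")):
    from workcell import ctrl
    o=ctrl.get_obs(); Rm=Ro.from_rotvec(o["orientation"]).as_matrix()
    print("t",round(o["t"],2),"pos",o["ee_pos"].round(1),"yaw",np.degrees(np.arctan2(Rm[1,1],Rm[0,1])).round(2),"F",o["ft_force"].round(1),"w",round(o["width"],1),"q",o["qpos"].round(2))
    for n in cams:
        d=ctrl.get_image(n); P=cloud(d); x,y,z=P[...,0],P[...,1],P[...,2]
        if n==save: cv2.imwrite(f"pics/{n}_{o['t']:.1f}.png",d["img"][:,:,::-1]); print("saved")
        m=(x>380)&(x<720)&(y>-260)&(y<300)&(z>120)&(z<172)
        nl,L,st,_=cv2.connectedComponentsWithStats(m.astype(np.uint8))
        for i in range(1,nl):
            q=P[L==i]
            if len(q)<40 or np.ptp(q[:,0])>75 or np.ptp(q[:,1])>75: continue
            zt=np.percentile(q[:,2],95); t=q[q[:,2]>zt-6]
            print(" ",n,"xy",((np.percentile(t,2,0)+np.percentile(t,98,0))/2)[:2].round(1),"ext",np.ptp(t,0)[:2].round(),"ztop",zt.round(1),np.median(d["img"][L==i],0).astype(int))
E
python3 -c "
from h import *; look('wrist')"
```

```text
t 2.23 pos [525.4 142.3 211. ] yaw -0.1 F [-0.1 -0.3  0.7] w 87.7 q [ 0.24  0.33  1.82 -0.    0.99  0.24]
  scene xy [657.8 128.5] ext [37. 38.] ztop 158.1 [155 117  82]
  scene xy [538.6 237.7] ext [53. 55.] ztop 138.0 [132 124 106]
  scene xy [525.6 140.6] ext [37. 43.] ztop 153.1 [137  82  51]
  scene xy [444.7 184.5] ext [38. 36.] ztop 149.0 [64 99 52]
  scene xy [543.2  37.4] ext [41. 40.] ztop 142.5 [ 85 133  72]
  scene xy [442.5  98.1] ext [40. 39.] ztop 138.9 [185  89  84]
  scene xy [443.9  -4.3] ext [40. 38.] ztop 144.4 [102 154  83]
  scene xy [ 482.4 -190.9] ext [14. 13.] ztop 170.1 [104  95  85]
  side xy [658.7 129.8] ext [35. 41.] ztop 157.0 [145  95  46]
  side xy [443.3 187.2] ext [36. 36.] ztop 146.8 [57 83 46]
  side xy [439.7 101.6] ext [37. 44.] ztop 137.1 [139  59  58]
  side xy [542.8  39.5] ext [39. 44.] ztop 141.1 [56 91 42]
  side xy [442.9  -3.1] ext [38. 42.] ztop 142.3 [66 99 48]
  side xy [ 482.6 -190.5] ext [15. 17.] ztop 169.6 [92 84 76]
saved
  wrist xy [539.1 244. ] ext [53. 54.] ztop 139.0 [195 182 152]
  wrist xy [444.7 191.5] ext [37. 37.] ztop 149.6 [ 50 121  40]
  wrist xy [525.5 146.1] ext [36. 36.] ztop 153.9 [187  88  31]
  wrist xy [657.6 135.6] ext [36. 36.] ztop 159.2 [241 145  57]
  wrist xy [433.2 113. ] ext [24. 25.] ztop 139.5 [184  60  62]
  wrist xy [459.5 104.6] ext [ 2. 15.] ztop 127.0 [80 20 23]
  wrist xy [543.5  61.1] ext [24.  5.] ztop 128.4 [19 53 17]
  wrist xy [543.6  31.8] ext [36. 15.] ztop 143.1 [ 85 213  73]
  wrist xy [445.    5.8] ext [39. 32.] ztop 144.4 [ 93 206  71]
```

apply_moves(increments=[{"gripper": 100,"delta_pos": [2.5,0,0],"dr": [0,0,0]},{"gripper": 100,"delta_pos": [2.5,0,0],"dr": [0,0,0]},{"gripper": 100,"delta_pos": [2.5,0,0],"dr": [0,0,0]},{"gripper": 100,"delta_pos": [2.1,0,0],"dr": [0,0,0]},{"gripper": 100,"delta_pos": [1.0,0,0],"dr": [0,0,0]}])

```text
t: 2.8
ee_pos: [524.1, 142.0, 102.7]
orientation: [1.201, 1.215, -1.207]
ft_force: [-0.2, 0.1, -0.7]
width: 87.6
```

apply_moves(increments=[{"gripper": 0,"delta_pos": [0,0,0],"dr": [0,0,0]},{"gripper": 0,"delta_pos": [0,0,0],"dr": [0,0,0]},{"gripper": 0,"delta_pos": [0,0,0],"dr": [0,0,0]},{"gripper": 0,"delta_pos": [0,0,0],"dr": [0,0,0]},{"gripper": 0,"delta_pos": [0,0,0],"dr": [0,0,0]}])

```text
t: 3.22
ee_pos: [526.4, 142.6, 106.4]
orientation: [1.207, 1.21, -1.204]
ft_force: [-0.2, 0.3, -0.5]
width: 58.1
```

apply_moves(increments=[{"gripper": 0,"delta_pos": [0,0,0],"dr": [0,0,0]},{"gripper": 0,"delta_pos": [0,0,0],"dr": [0,0,0]},{"gripper": 0,"delta_pos": [0,0,0],"dr": [0,0,0]},{"gripper": 0,"delta_pos": [0,0,0],"dr": [0,0,0]},{"gripper": 0,"delta_pos": [-0.5,0,0],"dr": [0,0,0]}])

```text
t: 3.63
ee_pos: [524.9, 142.2, 109.6]
orientation: [1.205, 1.212, -1.208]
ft_force: [-0.2, 0.1, -2.8]
width: 35.4
```

apply_moves(increments=[{"gripper": 0,"delta_pos": [-2.0,0,0],"dr": [0,0,0]},{"gripper": 0,"delta_pos": [-2.1,0,0],"dr": [0,0,0]},{"gripper": 0,"delta_pos": [-2.0,0,0],"dr": [0,0,0]},{"gripper": 0,"delta_pos": [-2.0,0,0],"dr": [0,0,0]},{"gripper": 0,"delta_pos": [-2.0,0,0],"dr": [0,0,0]}])

```text
t: 4.05
ee_pos: [524.9, 142.2, 211.9]
orientation: [1.205, 1.212, -1.207]
ft_force: [-0.5, -0.4, -3.1]
width: 35.8
```

Run:
```python
from h import *
from workcell import ctrl
for n in ["scene","side","wrist"]:
    d=ctrl.get_image(n);P=cloud(d);x,y,z=P[...,0],P[...,1],P[...,2]
    o=ctrl.get_obs()
    hsv=cv2.cvtColor(d["img"],cv2.COLOR_RGB2HSV)
    m=(abs(x-525)<70)&(abs(y-142)<60)&(z>190)&(z<275)
    cap=m&(hsv[...,0]>5)&(hsv[...,0]<20)&(hsv[...,1]>90)&(z>240)
    q=P[m]; print(n,len(q))
    for z0 in range(190,275,10):
        t=P[m&(z>z0)&(z<=z0+10)]
        if len(t)>5: print("  z",z0,"x",np.percentile(t[:,0],[2,98]).round(),"y",np.percentile(t[:,1],[2,98]).round(),len(t))
    u,v=proj(d,[525,142,210])[0].astype(int)
    if n!="wrist": cv2.imwrite(f"pics/crop_{n}.png",cv2.resize(d["img"][max(v-60,0):v+60,max(u-60,0):u+60,::-1],None,fx=4,fy=4))
print(o["ee_pos"])
a=cv2.imread("pics/crop_scene.png");b=cv2.imread("pics/crop_side.png");h=min(a.shape[0],b.shape[0]);w=390
cv2.imwrite("pics/crop1.png",np.hstack([a[:h,:w],b[:h,:w]]))
```

```text
scene 476
  z 190 x [505. 533.] y [121. 141.] 30
  z 200 x [498. 550.] y [122. 146.] 43
  z 210 x [498. 551.] y [122. 149.] 63
  z 220 x [497. 553.] y [122. 149.] 59
  z 230 x [497. 554.] y [121. 147.] 52
  z 240 x [495. 550.] y [122. 146.] 65
  z 250 x [493. 552.] y [121. 150.] 95
  z 260 x [492. 556.] y [124. 150.] 53
  z 270 x [492. 558.] y [125. 140.] 16
side 481
  z 190 x [509. 537.] y [122. 149.] 39
  z 200 x [500. 549.] y [123. 148.] 37
  z 210 x [499. 551.] y [124. 150.] 59
  z 220 x [498. 551.] y [124. 150.] 59
  z 230 x [498. 551.] y [123. 147.] 61
  z 240 x [496. 555.] y [123. 146.] 62
  z 250 x [496. 555.] y [123. 156.] 79
  z 260 x [493. 556.] y [123. 158.] 64
  z 270 x [492. 557.] y [128. 151.] 21
wrist 13029
  z 190 x [510. 542.] y [153. 164.] 339
  z 200 x [502. 550.] y [152. 164.] 502
  z 210 x [500. 552.] y [151. 164.] 860
  z 220 x [500. 552.] y [150. 164.] 1152
  z 230 x [500. 552.] y [151. 163.] 1224
  z 240 x [499. 553.] y [152. 164.] 1500
  z 250 x [499. 553.] y [147. 164.] 2443
  z 260 x [502. 550.] y [129. 163.] 4689
  z 270 x [502. 550.] y [132. 155.] 320
[526.16925821 142.54228209 212.11849284]
```

View pics/crop1.png

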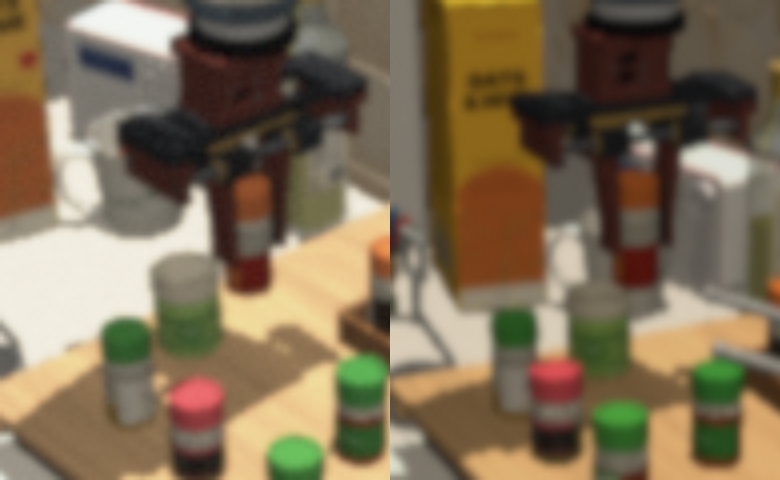

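apply_moves(increments=[{"gripper": 0,"delta_pos": [0,2.69,1.38],"dr": [0,0,0]},{"gripper": 0,"delta_pos": [0,2.69,1.38],"dr": [0,0,0]},{"gripper": 0,"delta_pos": [0,2.69,1.38],"dr": [0,0,0]},{"gripper": 0,"delta_pos": [0,2.69,1.38],"dr": [0,0,0]},{"gripper": 0,"delta_pos": [0,2.69,1.38],"dr": [0,0,0]}])

```text
t: 4.62
ee_pos: [660.3, 73.1, 208.6]
orientation: [1.204, 1.214, -1.209]
ft_force: [0.3, 1.0, -2.8]
width: 35.8
```

apply_moves(increments=[{"gripper": 0,"delta_pos": [0,0,0],"dr": [0,0,0]},{"gripper": 0,"delta_pos": [1,0,0],"dr": [0,0,0]},{"gripper": 0,"delta_pos": [2,0,0],"dr": [0,0,0]},{"gripper": 0,"delta_pos": [2,0,0],"dr": [0,0,0]},{"gripper": 0,"delta_pos": [1.5,0,0],"dr": [0,0,0]}])

```text
t: 5.03
ee_pos: [657.3, 74.3, 142.3]
orientation: [1.203, 1.215, -1.21]
ft_force: [-0.5, -0.6, -3.6]
width: 35.7
```

apply_moves(increments=[{"gripper": 0,"delta_pos": [1,0,0],"dr": [0,0,0]},{"gripper": 0,"delta_pos": [1,0,0],"dr": [0,0,0]},{"gripper": 0,"delta_pos": [0.7,0,0],"dr": [0,0,0]},{"gripper": 0,"delta_pos": [0.3,0,0],"dr": [0,0,0]},{"gripper": 0,"delta_pos": [0,0,0],"dr": [0,0,0]}])

```text
t: 5.45
ee_pos: [660.1, 74.1, 116.2]
orientation: [1.206, 1.212, -1.206]
ft_force: [-0.1, 0.4, -3.0]
width: 35.8
```

apply_moves(increments=[{"gripper": 0,"delta_pos": [0.05,0,0],"dr": [0,0,0]},{"gripper": 75,"delta_pos": [0,0,0],"dr": [0,0,0]},{"gripper": 75,"delta_pos": [0,0,0],"dr": [0,0,0]},{"gripper": 75,"delta_pos": [0,0,0],"dr": [0,0,0]},{"gripper": 75,"delta_pos": [0,0,0],"dr": [0,0,0]}])

```text
t: 5.87
ee_pos: [660.8, 73.9, 116.3]
orientation: [1.207, 1.21, -1.205]
ft_force: [-0.0, -0.3, -0.7]
width: 58.8
```

apply_moves(increments=[{"gripper": 75,"delta_pos": [0,0,0],"dr": [0,0,0]},{"gripper": 75,"delta_pos": [0,0,0],"dr": [0,0,0]},{"gripper": 75,"delta_pos": [-1,0,0],"dr": [0,0,0]},{"gripper": 75,"delta_pos": [-2,0,0],"dr": [0,0,0]},{"gripper": 75,"delta_pos": [-2,0,0],"dr": [0,0,0]}])

```text
t: 6.28
ee_pos: [659.8, 73.9, 166.1]
orientation: [1.205, 1.212, -1.208]
ft_force: [0.8, 0.4, -0.2]
width: 65.9
```

apply_moves(increments=[{"gripper": 75,"delta_pos": [-2,0,0],"dr": [0,0,0]},{"gripper": 75,"delta_pos": [-2,-2.4,-1.24],"dr": [0,0,0]},{"gripper": 100,"delta_pos": [-0.6,-2.4,-1.24],"dr": [0,0,0]},{"gripper": 100,"delta_pos": [0,-2.4,-1.24],"dr": [0,0,0]},{"gripper": 100,"delta_pos": [0,-2.4,-1.24],"dr": [0,0,0]}])

```text
t: 6.7
ee_pos: [563.7, 123.6, 213.3]
orientation: [1.208, 1.21, -1.205]
ft_force: [0.8, 0.2, -0.1]
width: 82.2
```

apply_moves(increments=[{"gripper": 100,"delta_pos": [0,-2.4,-1.24],"dr": [0,0,0]},{"gripper": 100,"delta_pos": [0,-2.4,-1.24],"dr": [0,0,0]},{"gripper": 100,"delta_pos": [0,-2.4,-1.24],"dr": [0,0,0]},{"gripper": 100,"delta_pos": [0,-2.4,-1.24],"dr": [0,0,0]},{"gripper": 100,"delta_pos": [0,-2.4,-1.24],"dr": [0,0,0]}])

```text
t: 7.12
ee_pos: [442.9, 185.1, 212.5]
orientation: [1.207, 1.211, -1.205]
ft_force: [0.2, 0.4, 0.3]
width: 87.8
```

```bash
python3 -c "
from h import *; look(None,('scene','side'))"
```

```text
t 7.12 pos [442.9 185.1 212.5] yaw 0.22 F [0.2 0.4 0.3] w 87.8 q [0.37 0.23 1.96 0.   0.95 0.37]
  scene xy [658.6 129.3] ext [36. 36.] ztop 158.4 [155 116  83]
  scene xy [540.7 236.8] ext [54. 54.] ztop 138.4 [188 178 151]
  scene xy [659.9  70.3] ext [37. 38.] ztop 162.6 [142 112  80]
  scene xy [444.  185.8] ext [36. 38.] ztop 149.2 [62 98 51]
  scene xy [543.6  37.5] ext [37. 37.] ztop 142.6 [ 86 136  74]
  scene xy [440.3  99.6] ext [43. 44.] ztop 138.9 [202 100  95]
  scene xy [444.6  -4.8] ext [38. 42.] ztop 144.2 [103 154  83]
  scene xy [ 483.1 -190.8] ext [11. 14.] ztop 169.9 [106  97  86]
  side xy [538.9 239.2] ext [52. 53.] ztop 136.4 [140 131 109]
  side xy [443.  186.1] ext [37. 41.] ztop 146.7 [60 84 47]
  side xy [439. 101.] ext [41. 45.] ztop 137.6 [143  60  60]
  side xy [542.8  39.6] ext [39. 42.] ztop 140.3 [58 94 46]
  side xy [443.6  -4.3] ext [40. 43.] ztop 142.9 [ 68 102  51]
  side xy [ 482.8 -189. ] ext [16. 13.] ztop 168.8 [92 84 76]
```

apply_moves(increments=[{"gripper": 100,"delta_pos": [2.5,0,0],"dr": [0,0,0]},{"gripper": 100,"delta_pos": [2.5,0,0],"dr": [0,0,0]},{"gripper": 100,"delta_pos": [2.5,0,0],"dr": [0,0,0]},{"gripper": 100,"delta_pos": [2.1,0,0],"dr": [0,0,0]},{"gripper": 100,"delta_pos": [1.1,0,0],"dr": [0,0,0]}])

```text
t: 7.63
ee_pos: [443.9, 184.2, 103.1]
orientation: [1.205, 1.212, -1.208]
ft_force: [-1.5, -0.4, -0.7]
width: 87.9
```

apply_moves(increments=[{"gripper": 0,"delta_pos": [0,0,0],"dr": [0,0,0]},{"gripper": 0,"delta_pos": [0,0,0],"dr": [0,0,0]},{"gripper": 0,"delta_pos": [0,0,0],"dr": [0,0,0]},{"gripper": 0,"delta_pos": [0,0,0],"dr": [0,0,0]},{"gripper": 0,"delta_pos": [0,0,0],"dr": [0,0,0]}])

```text
t: 8.05
ee_pos: [444.8, 184.9, 105.7]
orientation: [1.208, 1.21, -1.204]
ft_force: [0.5, 1.0, -0.5]
width: 58.1
```

apply_moves(increments=[{"gripper": 0,"delta_pos": [0,0,0],"dr": [0,0,0]},{"gripper": 0,"delta_pos": [0,0,0],"dr": [0,0,0]},{"gripper": 0,"delta_pos": [0,0,0],"dr": [0,0,0]},{"gripper": 0,"delta_pos": [0,0,0],"dr": [0,0,0]},{"gripper": 0,"delta_pos": [0,0,0],"dr": [0,0,0]}])

```text
t: 8.47
ee_pos: [444.3, 184.8, 105.0]
orientation: [1.207, 1.211, -1.206]
ft_force: [-0.9, -0.2, 3.5]
width: 36.5
```

apply_moves(increments=[{"gripper": 0,"delta_pos": [-1.5,0,0],"dr": [0,0,0]},{"gripper": 0,"delta_pos": [-2.5,0,0],"dr": [0,0,0]},{"gripper": 0,"delta_pos": [-2.5,0,0],"dr": [0,0,0]},{"gripper": 0,"delta_pos": [-2.5,0,0],"dr": [0,0,0]},{"gripper": 0,"delta_pos": [-2.0,0,0],"dr": [0,0,0]}])

```text
t: 8.88
ee_pos: [443.6, 184.6, 215.8]
orientation: [1.206, 1.211, -1.207]
ft_force: [1.4, -0.2, -3.3]
width: 37.2
```

apply_moves(increments=[{"gripper": 0,"delta_pos": [0,2.4,1.9],"dr": [0,0,0]},{"gripper": 0,"delta_pos": [0,2.4,1.9],"dr": [0,0,0]},{"gripper": 0,"delta_pos": [0,2.4,1.9],"dr": [0,0,0]},{"gripper": 0,"delta_pos": [0,2.4,1.9],"dr": [0,0,0]},{"gripper": 0,"delta_pos": [0,2.4,1.9],"dr": [0,0,0]}])

```text
t: 9.3
ee_pos: [564.5, 89.0, 214.0]
orientation: [1.205, 1.212, -1.208]
ft_force: [-0.4, 0.2, -3.2]
width: 36.6
```

apply_moves(increments=[{"gripper": 0,"delta_pos": [0,2.4,1.9],"dr": [0,0,0]},{"gripper": 0,"delta_pos": [0,2.4,1.9],"dr": [0,0,0]},{"gripper": 0,"delta_pos": [0,2.4,1.9],"dr": [0,0,0]},{"gripper": 0,"delta_pos": [0,2.4,1.9],"dr": [0,0,0]},{"gripper": 0,"delta_pos": [0,0,0],"dr": [0,0,0]}])

```text
t: 9.72
ee_pos: [663.9, 11.1, 213.8]
orientation: [1.208, 1.208, -1.207]
ft_force: [-0.7, 0.7, -2.9]
width: 36.8
```

apply_moves(increments=[{"gripper": 0,"delta_pos": [0.5,0,0],"dr": [0,0,0]},{"gripper": 0,"delta_pos": [1.5,0,0],"dr": [0,0,0]},{"gripper": 0,"delta_pos": [2,0,0],"dr": [0,0,0]},{"gripper": 0,"delta_pos": [2,0,0],"dr": [0,0,0]},{"gripper": 0,"delta_pos": [1.5,0,0],"dr": [0,0,0]}])

```text
t: 10.13
ee_pos: [658.1, 15.5, 137.1]
orientation: [1.204, 1.215, -1.208]
ft_force: [0.1, 0.5, -3.1]
width: 36.4
```

apply_moves(increments=[{"gripper": 0,"delta_pos": [1,0,0],"dr": [0,0,0]},{"gripper": 0,"delta_pos": [0.8,0,0],"dr": [0,0,0]},{"gripper": 0,"delta_pos": [0.4,0,0],"dr": [0,0,0]},{"gripper": 0,"delta_pos": [0.2,0,0],"dr": [0,0,0]},{"gripper": 0,"delta_pos": [0,0,0],"dr": [0,0,0]}])

```text
t: 10.55
ee_pos: [660.7, 14.7, 115.8]
orientation: [1.206, 1.211, -1.206]
ft_force: [0.1, -0.2, -2.8]
width: 36.4
```

apply_moves(increments=[{"gripper": 0,"delta_pos": [0.1,0,0],"dr": [0,0,0]},{"gripper": 75,"delta_pos": [0,0,0],"dr": [0,0,0]},{"gripper": 75,"delta_pos": [0,0,0],"dr": [0,0,0]},{"gripper": 75,"delta_pos": [0,0,0],"dr": [0,0,0]},{"gripper": 75,"delta_pos": [0,0,0],"dr": [0,0,0]}])

```text
t: 10.97
ee_pos: [661.1, 14.5, 115.4]
orientation: [1.207, 1.21, -1.205]
ft_force: [0.1, 0.1, -0.0]
width: 59.8
```

apply_moves(increments=[{"gripper": 75,"delta_pos": [0,0,0],"dr": [0,0,0]},{"gripper": 75,"delta_pos": [0,0,0],"dr": [0,0,0]},{"gripper": 75,"delta_pos": [-1,0,0],"dr": [0,0,0]},{"gripper": 75,"delta_pos": [-2,0,0],"dr": [0,0,0]},{"gripper": 75,"delta_pos": [-2,0,0],"dr": [0,0,0]}])

```text
t: 11.38
ee_pos: [660.1, 14.5, 165.1]
orientation: [1.205, 1.212, -1.208]
ft_force: [-0.9, -0.1, -0.4]
width: 65.6
```

apply_moves(increments=[{"gripper": 75,"delta_pos": [-2,0,0],"dr": [0,0,0]},{"gripper": 75,"delta_pos": [-2,-2.4,-0.48],"dr": [0,0,0]},{"gripper": 100,"delta_pos": [-0.6,-2.4,-0.48],"dr": [0,0,0]},{"gripper": 100,"delta_pos": [0,-2.4,-0.48],"dr": [0,0,0]},{"gripper": 100,"delta_pos": [0,-2.4,-0.48],"dr": [0,0,0]}])

```text
t: 11.8
ee_pos: [564.0, 33.5, 212.2]
orientation: [1.207, 1.209, -1.205]
ft_force: [-0.2, 0.8, -0.4]
width: 82.6
```

apply_moves(increments=[{"gripper": 100,"delta_pos": [0,-2.1,-0.48],"dr": [0,0,0]},{"gripper": 100,"delta_pos": [0,0,0],"dr": [0,0,0]},{"gripper": 100,"delta_pos": [0,0,0],"dr": [0,0,0]},{"gripper": 100,"delta_pos": [0,0,0],"dr": [0,0,0]},{"gripper": 100,"delta_pos": [0,0,0],"dr": [0,0,0]}])

```text
t: 12.22
ee_pos: [545.0, 37.9, 211.1]
orientation: [1.207, 1.21, -1.205]
ft_force: [0.4, 0.2, 0.1]
width: 87.8
```

```bash
python3 -c "
from h import *; look(None,('scene','side'))"
```

```text
t 12.22 pos [545.   37.9 211.1] yaw 0.22 F [0.4 0.2 0.1] w 87.8 q [ 0.05  0.33  1.82 -0.    0.99  0.04]
  scene xy [657.2 129. ] ext [36. 37.] ztop 157.8 [140 112  82]
  scene xy [539.4 236.9] ext [53. 55.] ztop 138.3 [217 209 181]
  scene xy [658.4  70.2] ext [37. 38.] ztop 162.8 [138 108  78]
  scene xy [660.6  15. ] ext [41. 36.] ztop 158.3 [105 122  88]
  scene xy [543.6  37.2] ext [40. 39.] ztop 142.4 [53 95 47]
  scene xy [441.1  98.8] ext [43. 39.] ztop 139.1 [136  58  59]
  scene xy [444.9  -5.3] ext [37. 39.] ztop 144.2 [ 94 139  78]
  scene xy [ 482.8 -190. ] ext [16. 13.] ztop 170.3 [103  95  86]
  side xy [537.4 238.1] ext [51. 52.] ztop 137.1 [155 142 119]
  side xy [439.2  98.7] ext [38. 42.] ztop 137.8 [112  43  43]
  side xy [542.2  39.4] ext [41. 41.] ztop 140.8 [40 83 33]
  side xy [442.8  -4.8] ext [41. 43.] ztop 142.7 [65 95 46]
  side xy [ 483.  -190.8] ext [15. 13.] ztop 168.2 [92 84 76]
```

apply_moves(increments=[{"gripper": 100,"delta_pos": [2.5,-0.1,0],"dr": [0,0,0]},{"gripper": 100,"delta_pos": [2.5,0,0],"dr": [0,0,0]},{"gripper": 100,"delta_pos": [2.5,0,0],"dr": [0,0,0]},{"gripper": 100,"delta_pos": [2.1,0,0],"dr": [0,0,0]},{"gripper": 100,"delta_pos": [1.0,0,0],"dr": [0,0,0]}])

```text
t: 12.73
ee_pos: [541.5, 37.8, 101.9]
orientation: [1.205, 1.214, -1.209]
ft_force: [-0.5, -0.6, 0.3]
width: 87.9
```

apply_moves(increments=[{"gripper": 0,"delta_pos": [0,0,0],"dr": [0,0,0]},{"gripper": 0,"delta_pos": [0,0,0],"dr": [0,0,0]},{"gripper": 0,"delta_pos": [0,0,0],"dr": [0,0,0]},{"gripper": 0,"delta_pos": [0,0,0],"dr": [0,0,0]},{"gripper": 0,"delta_pos": [0,0,0],"dr": [0,0,0]}])

```text
t: 13.15
ee_pos: [543.4, 38.1, 105.9]
orientation: [1.207, 1.209, -1.205]
ft_force: [-0.1, -0.2, -0.1]
width: 58.0
```

apply_moves(increments=[{"gripper": 0,"delta_pos": [0,0,0],"dr": [0,0,0]},{"gripper": 0,"delta_pos": [0,0,0],"dr": [0,0,0]},{"gripper": 0,"delta_pos": [0,0,0],"dr": [0,0,0]},{"gripper": 0,"delta_pos": [0,0,0],"dr": [0,0,0]},{"gripper": 0,"delta_pos": [0,0,0],"dr": [0,0,0]}])

```text
t: 13.57
ee_pos: [543.3, 38.1, 105.3]
orientation: [1.207, 1.21, -1.205]
ft_force: [1.5, 0.2, 4.1]
width: 37.9
```

apply_moves(increments=[{"gripper": 0,"delta_pos": [-1.5,0,0],"dr": [0,0,0]},{"gripper": 0,"delta_pos": [-2.5,0,0],"dr": [0,0,0]},{"gripper": 0,"delta_pos": [-2.5,0,0],"dr": [0,0,0]},{"gripper": 0,"delta_pos": [-2.5,0,0],"dr": [0,0,0]},{"gripper": 0,"delta_pos": [-2.0,0,0],"dr": [0,0,0]}])

```text
t: 13.98
ee_pos: [541.8, 38.0, 215.5]
orientation: [1.206, 1.212, -1.207]
ft_force: [0.3, -0.2, -4.3]
width: 38.1
```

apply_moves(increments=[{"gripper": 0,"delta_pos": [0,2.32,1.63],"dr": [0,0,0]},{"gripper": 0,"delta_pos": [0,2.32,1.63],"dr": [0,0,0]},{"gripper": 0,"delta_pos": [0,2.32,1.63],"dr": [0,0,0]},{"gripper": 0,"delta_pos": [0,2.32,1.63],"dr": [0,0,0]},{"gripper": 0,"delta_pos": [0,2.32,1.63],"dr": [0,0,0]}])

```text
t: 14.4
ee_pos: [658.6, -43.7, 213.5]
orientation: [1.205, 1.213, -1.208]
ft_force: [0.3, 0.4, -3.8]
width: 37.7
```

apply_moves(increments=[{"gripper": 0,"delta_pos": [0,0,0],"dr": [0,0,0]},{"gripper": 0,"delta_pos": [1.0,0,0],"dr": [0,0,0]},{"gripper": 0,"delta_pos": [2,0,0],"dr": [0,0,0]},{"gripper": 0,"delta_pos": [2,0,0],"dr": [0,0,0]},{"gripper": 0,"delta_pos": [2,0,0],"dr": [0,0,0]}])

```text
t: 14.82
ee_pos: [656.7, -42.2, 142.5]
orientation: [1.205, 1.214, -1.208]
ft_force: [-0.2, -0.1, -4.5]
width: 38.1
```

apply_moves(increments=[{"gripper": 0,"delta_pos": [1,0,0],"dr": [0,0,0]},{"gripper": 0,"delta_pos": [1,0,0],"dr": [0,0,0]},{"gripper": 0,"delta_pos": [0.5,0,0],"dr": [0,0,0]},{"gripper": 0,"delta_pos": [0.4,0,0],"dr": [0,0,0]},{"gripper": 0,"delta_pos": [0,0,0],"dr": [0,0,0]}])

```text
t: 15.23
ee_pos: [659.0, -42.8, 115.8]
orientation: [1.206, 1.211, -1.206]
ft_force: [0.4, -0.2, -3.3]
width: 38.3
```

apply_moves(increments=[{"gripper": 0,"delta_pos": [0.1,0,0],"dr": [0,0,0]},{"gripper": 75,"delta_pos": [0,0,0],"dr": [0,0,0]},{"gripper": 75,"delta_pos": [0,0,0],"dr": [0,0,0]},{"gripper": 75,"delta_pos": [0,0,0],"dr": [0,0,0]},{"gripper": 75,"delta_pos": [0,0,0],"dr": [0,0,0]}])

```text
t: 15.65
ee_pos: [659.4, -43.1, 115.5]
orientation: [1.207, 1.21, -1.205]
ft_force: [0.4, 0.2, -0.3]
width: 61.3
```

apply_moves(increments=[{"gripper": 75,"delta_pos": [0,0,0],"dr": [0,0,0]},{"gripper": 75,"delta_pos": [0,0,0],"dr": [0,0,0]},{"gripper": 75,"delta_pos": [-1,0,0],"dr": [0,0,0]},{"gripper": 75,"delta_pos": [-2,0,0],"dr": [0,0,0]},{"gripper": 75,"delta_pos": [-2,0,0],"dr": [0,0,0]}])

```text
t: 16.07
ee_pos: [658.3, -42.9, 165.1]
orientation: [1.206, 1.213, -1.208]
ft_force: [1.3, -0.6, 1.2]
width: 65.9
```

apply_moves(increments=[{"gripper": 75,"delta_pos": [-2,0,0],"dr": [0,0,0]},{"gripper": 75,"delta_pos": [-2,-2.43,-1.58],"dr": [0,0,0]},{"gripper": 100,"delta_pos": [-0.6,-2.43,-1.58],"dr": [0,0,0]},{"gripper": 100,"delta_pos": [0,-2.43,-1.58],"dr": [0,0,0]},{"gripper": 100,"delta_pos": [0,-2.43,-1.58],"dr": [0,0,0]}])

```text
t: 16.48
ee_pos: [560.8, 20.3, 212.2]
orientation: [1.208, 1.209, -1.205]
ft_force: [0.1, 0.5, 0.6]
width: 82.7
```

apply_moves(increments=[{"gripper": 100,"delta_pos": [0,-2.43,-1.58],"dr": [0,0,0]},{"gripper": 100,"delta_pos": [0,-2.43,-1.58],"dr": [0,0,0]},{"gripper": 100,"delta_pos": [0,-2.43,-1.58],"dr": [0,0,0]},{"gripper": 100,"delta_pos": [0,-2.43,-1.58],"dr": [0,0,0]},{"gripper": 100,"delta_pos": [0,-2.43,-1.58],"dr": [0,0,0]}])

```text
t: 16.9
ee_pos: [438.6, 98.9, 211.4]
orientation: [1.207, 1.21, -1.206]
ft_force: [-0.1, -0.1, 0.4]
width: 87.4
```

```bash
python3 -c "
from h import *; look(None,('scene','side'))"
```

```text
t 16.9 pos [438.6  98.9 211.4] yaw 0.21 F [-0.1 -0.1  0.4] w 87.4 q [0.2  0.19 2.02 0.   0.93 0.19]
  scene xy [657.5 128.8] ext [33. 39.] ztop 158.2 [152 115  83]
  scene xy [539.2 237.5] ext [52. 54.] ztop 138.1 [218 209 179]
  scene xy [658.6  70.7] ext [38. 37.] ztop 162.6 [143 112  80]
  scene xy [660.3  15.8] ext [36. 35.] ztop 158.0 [105 123  88]
  scene xy [657.4 -43.5] ext [37. 38.] ztop 152.3 [ 94 125  83]
  scene xy [441.5  97.9] ext [38. 39.] ztop 138.9 [140  60  61]
  scene xy [443.4  -5. ] ext [39. 37.] ztop 144.7 [102 149  82]
  scene xy [ 483.5 -191.2] ext [15. 13.] ztop 169.7 [104  96  86]
  side xy [538.  237.7] ext [52. 64.] ztop 136.5 [152 140 117]
  side xy [439.2 100.7] ext [40. 45.] ztop 137.0 [124  48  49]
  side xy [443.   -3.7] ext [39. 40.] ztop 142.7 [64 96 47]
  side xy [ 482.9 -189.5] ext [14. 14.] ztop 170.2 [92 84 76]
```

apply_moves(increments=[{"gripper": 100,"delta_pos": [2.5,0.05,0],"dr": [0,0,0]},{"gripper": 100,"delta_pos": [2.5,0,0],"dr": [0,0,0]},{"gripper": 100,"delta_pos": [2.5,0,0],"dr": [0,0,0]},{"gripper": 100,"delta_pos": [2.1,0,0],"dr": [0,0,0]},{"gripper": 100,"delta_pos": [1.0,0,0],"dr": [0,0,0]}])

```text
t: 17.42
ee_pos: [440.0, 97.9, 103.1]
orientation: [1.205, 1.212, -1.208]
ft_force: [-0.6, 0.2, -0.7]
width: 87.6
```

apply_moves(increments=[{"gripper": 0,"delta_pos": [0,0,0],"dr": [0,0,0]},{"gripper": 0,"delta_pos": [0,0,0],"dr": [0,0,0]},{"gripper": 0,"delta_pos": [0,0,0],"dr": [0,0,0]},{"gripper": 0,"delta_pos": [0,0,0],"dr": [0,0,0]},{"gripper": 0,"delta_pos": [0,0,0],"dr": [0,0,0]}])

```text
t: 17.83
ee_pos: [440.9, 98.5, 105.7]
orientation: [1.208, 1.21, -1.205]
ft_force: [0.9, 0.1, 0.2]
width: 57.9
```

apply_moves(increments=[{"gripper": 0,"delta_pos": [0,0,0],"dr": [0,0,0]},{"gripper": 0,"delta_pos": [0,0,0],"dr": [0,0,0]},{"gripper": 0,"delta_pos": [0,0,0],"dr": [0,0,0]},{"gripper": 0,"delta_pos": [0,0,0],"dr": [0,0,0]},{"gripper": 0,"delta_pos": [0,0,0],"dr": [0,0,0]}])

```text
t: 18.25
ee_pos: [440.5, 98.5, 105.0]
orientation: [1.207, 1.211, -1.206]
ft_force: [0.2, -0.6, 6.3]
width: 38.3
```

apply_moves(increments=[{"gripper": 0,"delta_pos": [-1.5,0,0],"dr": [0,0,0]},{"gripper": 0,"delta_pos": [-2.5,0,0],"dr": [0,0,0]},{"gripper": 0,"delta_pos": [-2.5,0,0],"dr": [0,0,0]},{"gripper": 0,"delta_pos": [-2.5,0,0],"dr": [0,0,0]},{"gripper": 0,"delta_pos": [-2.0,0,0],"dr": [0,0,0]}])

```text
t: 18.67
ee_pos: [439.8, 98.3, 215.9]
orientation: [1.206, 1.211, -1.206]
ft_force: [0.3, -0.3, -2.7]
width: 38.7
```

apply_moves(increments=[{"gripper": 0,"delta_pos": [0,2.44,2.23],"dr": [0,0,0]},{"gripper": 0,"delta_pos": [0,2.44,2.23],"dr": [0,0,0]},{"gripper": 0,"delta_pos": [0,2.44,2.23],"dr": [0,0,0]},{"gripper": 0,"delta_pos": [0,2.44,2.23],"dr": [0,0,0]},{"gripper": 0,"delta_pos": [0,2.44,2.23],"dr": [0,0,0]}])

```text
t: 19.08
ee_pos: [562.9, -13.8, 214.1]
orientation: [1.206, 1.212, -1.207]
ft_force: [0.8, 1.0, -2.4]
width: 38.6
```

apply_moves(increments=[{"gripper": 0,"delta_pos": [0,2.44,2.23],"dr": [0,0,0]},{"gripper": 0,"delta_pos": [0,2.44,2.23],"dr": [0,0,0]},{"gripper": 0,"delta_pos": [0,2.44,2.23],"dr": [0,0,0]},{"gripper": 0,"delta_pos": [0,2.44,2.23],"dr": [0,0,0]},{"gripper": 0,"delta_pos": [0,0,0],"dr": [0,0,0]}])

```text
t: 19.5
ee_pos: [663.8, -105.4, 213.8]
orientation: [1.208, 1.207, -1.207]
ft_force: [-0.8, -0.2, -2.0]
width: 38.5
```

apply_moves(increments=[{"gripper": 0,"delta_pos": [0,0,0],"dr": [0,0,0]},{"gripper": 0,"delta_pos": [1.0,0,0],"dr": [0,0,0]},{"gripper": 0,"delta_pos": [2,0,0],"dr": [0,0,0]},{"gripper": 0,"delta_pos": [2,0,0],"dr": [0,0,0]},{"gripper": 0,"delta_pos": [2,0,0],"dr": [0,0,0]}])

```text
t: 19.92
ee_pos: [659.0, -100.2, 143.3]
orientation: [1.205, 1.213, -1.206]
ft_force: [-1.0, -0.7, -2.6]
width: 38.3
```

apply_moves(increments=[{"gripper": 0,"delta_pos": [1,0,0],"dr": [0,0,0]},{"gripper": 0,"delta_pos": [1,0,0],"dr": [0,0,0]},{"gripper": 0,"delta_pos": [0.5,0,0],"dr": [0,0,0]},{"gripper": 0,"delta_pos": [0.4,0,0],"dr": [0,0,0]},{"gripper": 0,"delta_pos": [0,0,0],"dr": [0,0,0]}])

```text
t: 20.33
ee_pos: [660.7, -101.3, 115.7]
orientation: [1.206, 1.211, -1.206]
ft_force: [0.1, -0.4, -1.5]
width: 38.2
```

apply_moves(increments=[{"gripper": 0,"delta_pos": [0.1,0,0],"dr": [0,0,0]},{"gripper": 75,"delta_pos": [0,0,0],"dr": [0,0,0]},{"gripper": 75,"delta_pos": [0,0,0],"dr": [0,0,0]},{"gripper": 75,"delta_pos": [0,0,0],"dr": [0,0,0]},{"gripper": 75,"delta_pos": [0,0,0],"dr": [0,0,0]}])

```text
t: 20.75
ee_pos: [660.8, -101.6, 115.3]
orientation: [1.207, 1.21, -1.206]
ft_force: [0.2, -0.2, -0.4]
width: 61.8
```

apply_moves(increments=[{"gripper": 75,"delta_pos": [0,0,0],"dr": [0,0,0]},{"gripper": 75,"delta_pos": [0,0,0],"dr": [0,0,0]},{"gripper": 75,"delta_pos": [-1,0,0],"dr": [0,0,0]},{"gripper": 75,"delta_pos": [-2,0,0],"dr": [0,0,0]},{"gripper": 75,"delta_pos": [-2,0,0],"dr": [0,0,0]}])

```text
t: 21.17
ee_pos: [660.0, -101.4, 165.1]
orientation: [1.206, 1.213, -1.207]
ft_force: [0.3, 0.5, 0.2]
width: 66.1
```

apply_moves(increments=[{"gripper": 75,"delta_pos": [-2,0,0],"dr": [0,0,0]},{"gripper": 75,"delta_pos": [-2,-2.4,-1.08],"dr": [0,0,0]},{"gripper": 100,"delta_pos": [-0.6,-2.4,-1.08],"dr": [0,0,0]},{"gripper": 100,"delta_pos": [0,-2.4,-1.08],"dr": [0,0,0]},{"gripper": 100,"delta_pos": [0,-2.4,-1.08],"dr": [0,0,0]}])

```text
t: 21.58
ee_pos: [563.8, -58.4, 212.2]
orientation: [1.207, 1.209, -1.205]
ft_force: [0.1, -0.3, -0.1]
width: 82.3
```

apply_moves(increments=[{"gripper": 100,"delta_pos": [0,-2.4,-1.08],"dr": [0,0,0]},{"gripper": 100,"delta_pos": [0,-2.4,-1.08],"dr": [0,0,0]},{"gripper": 100,"delta_pos": [0,-2.4,-1.08],"dr": [0,0,0]},{"gripper": 100,"delta_pos": [0,-2.4,-1.08],"dr": [0,0,0]},{"gripper": 100,"delta_pos": [0,-2.4,-1.08],"dr": [0,0,0]}])

```text
t: 22.0
ee_pos: [443.1, -4.8, 211.4]
orientation: [1.207, 1.21, -1.206]
ft_force: [0.3, 0.7, -0.1]
width: 87.6
```

```bash
python3 -c "
from h import *; look(None,('scene','side'))"
```

```text
t 22.0 pos [443.1  -4.8 211.4] yaw 0.22 F [ 0.3  0.7 -0.1] w 87.6 q [-0.04  0.18  2.03  0.    0.93 -0.04]
  scene xy [657.6 115.4] ext [31. 13.] ztop 152.5 [127  96  78]
  scene xy [659.6  71.3] ext [40. 37.] ztop 162.3 [142 112  80]
  scene xy [659.9  15.3] ext [39. 37.] ztop 158.8 [104 121  88]
  scene xy [657.4 -43. ] ext [42. 39.] ztop 151.9 [ 94 124  83]
  scene xy [ 660.3 -100.3] ext [39. 40.] ztop 149.2 [168  95  91]
  scene xy [444.4  -5.3] ext [40. 39.] ztop 144.4 [ 60 102  52]
  scene xy [ 482.5 -190.5] ext [11. 16.] ztop 169.8 [105  97  86]
  side xy [537.2 239.4] ext [53. 58.] ztop 136.3 [153 142 117]
  side xy [443.5  -3.5] ext [38. 48.] ztop 143.3 [49 90 37]
  side xy [ 482.9 -190.3] ext [13. 16.] ztop 170.0 [91 83 76]
```

apply_moves(increments=[{"gripper": 100,"delta_pos": [2.5,0.05,0],"dr": [0,0,0]},{"gripper": 100,"delta_pos": [2.5,0,0],"dr": [0,0,0]},{"gripper": 100,"delta_pos": [2.5,0,0],"dr": [0,0,0]},{"gripper": 100,"delta_pos": [2.1,0,0],"dr": [0,0,0]},{"gripper": 100,"delta_pos": [1.0,0,0],"dr": [0,0,0]}])

```text
t: 22.52
ee_pos: [444.5, -5.3, 103.1]
orientation: [1.206, 1.212, -1.207]
ft_force: [0.3, 0.4, -0.3]
width: 87.6
```

apply_moves(increments=[{"gripper": 0,"delta_pos": [0,0,0],"dr": [0,0,0]},{"gripper": 0,"delta_pos": [0,0,0],"dr": [0,0,0]},{"gripper": 0,"delta_pos": [0,0,0],"dr": [0,0,0]},{"gripper": 0,"delta_pos": [0,0,0],"dr": [0,0,0]},{"gripper": 0,"delta_pos": [0,0,0],"dr": [0,0,0]}])

```text
t: 22.93
ee_pos: [445.5, -5.2, 105.8]
orientation: [1.207, 1.209, -1.205]
ft_force: [-0.1, 0.2, -0.5]
width: 58.0
```

apply_moves(increments=[{"gripper": 0,"delta_pos": [0,0,0],"dr": [0,0,0]},{"gripper": 0,"delta_pos": [0,0,0],"dr": [0,0,0]},{"gripper": 0,"delta_pos": [0,0,0],"dr": [0,0,0]},{"gripper": 0,"delta_pos": [0,0,0],"dr": [0,0,0]},{"gripper": 0,"delta_pos": [0,0,0],"dr": [0,0,0]}])

```text
t: 23.35
ee_pos: [444.9, -5.2, 105.0]
orientation: [1.207, 1.211, -1.206]
ft_force: [0.2, -0.9, 5.5]
width: 38.5
```

apply_moves(increments=[{"gripper": 0,"delta_pos": [-1.5,0,0],"dr": [0,0,0]},{"gripper": 0,"delta_pos": [-2.5,0,0],"dr": [0,0,0]},{"gripper": 0,"delta_pos": [-2.5,0,0],"dr": [0,0,0]},{"gripper": 0,"delta_pos": [-2.5,0,0],"dr": [0,0,0]},{"gripper": 0,"delta_pos": [-2.0,0,0],"dr": [0,0,0]}])

```text
t: 23.77
ee_pos: [444.3, -5.1, 215.8]
orientation: [1.206, 1.211, -1.206]
ft_force: [0.9, -0.4, -2.4]
width: 38.7
```

apply_moves(increments=[{"gripper": 0,"delta_pos": [0,2.7,0],"dr": [0,0,0]},{"gripper": 0,"delta_pos": [0,2.7,0],"dr": [0,0,0]},{"gripper": 0,"delta_pos": [0,2.7,0],"dr": [0,0,0]},{"gripper": 0,"delta_pos": [0,2.7,0],"dr": [0,0,0]},{"gripper": 0,"delta_pos": [0,2.7,0],"dr": [0,0,0]}])

```text
t: 24.18
ee_pos: [580.1, -4.6, 213.9]
orientation: [1.205, 1.212, -1.207]
ft_force: [0.6, -0.3, -2.0]
width: 39.0
```

apply_moves(increments=[{"gripper": 0,"delta_pos": [0,2.7,1.5],"dr": [0,0,0]},{"gripper": 0,"delta_pos": [0,2.7,2.5],"dr": [0,0,0]},{"gripper": 0,"delta_pos": [0,2.7,2.5],"dr": [0,0,0]},{"gripper": 0,"delta_pos": [0,0,3],"dr": [0,0,0]},{"gripper": 0,"delta_pos": [0,0,3],"dr": [0,0,0]}])

```text
t: 24.6
ee_pos: [661.7, -130.2, 213.1]
orientation: [1.205, 1.213, -1.207]
ft_force: [0.5, 0.8, -2.4]
width: 38.8
```

apply_moves(increments=[{"gripper": 0,"delta_pos": [0,0,2],"dr": [0,0,0]},{"gripper": 0,"delta_pos": [0,0,1],"dr": [0,0,0]},{"gripper": 0,"delta_pos": [0,0,0],"dr": [0,0,0]},{"gripper": 0,"delta_pos": [1,0,0],"dr": [0,0,0]},{"gripper": 0,"delta_pos": [2,0,0],"dr": [0,0,0]}])

```text
t: 25.02
ee_pos: [662.7, -158.3, 186.3]
orientation: [1.208, 1.208, -1.203]
ft_force: [0.6, -0.8, -2.1]
width: 38.9
```

apply_moves(increments=[{"gripper": 0,"delta_pos": [2,0,0],"dr": [0,0,0]},{"gripper": 0,"delta_pos": [2,0,0],"dr": [0,0,0]},{"gripper": 0,"delta_pos": [1,0,0],"dr": [0,0,0]},{"gripper": 0,"delta_pos": [0.7,0,0],"dr": [0,0,0]},{"gripper": 0,"delta_pos": [0.5,0,0],"dr": [0,0,0]}])

```text
t: 25.43
ee_pos: [661.0, -158.1, 121.7]
orientation: [1.205, 1.213, -1.206]
ft_force: [0.1, -0.5, -2.3]
width: 38.5
```

apply_moves(increments=[{"gripper": 0,"delta_pos": [0.4,0,0],"dr": [0,0,0]},{"gripper": 0,"delta_pos": [0.2,0,0],"dr": [0,0,0]},{"gripper": 0,"delta_pos": [0.1,0,0],"dr": [0,0,0]},{"gripper": 0,"delta_pos": [0,0,0],"dr": [0,0,0]},{"gripper": 0,"delta_pos": [0,0,0],"dr": [0,0,0]}])

```text
t: 25.85
ee_pos: [661.6, -159.4, 116.3]
orientation: [1.207, 1.21, -1.206]
ft_force: [-0.3, 0.2, -3.8]
width: 38.3
```

apply_moves(increments=[{"gripper": 0,"delta_pos": [0.1,0,0],"dr": [0,0,0]},{"gripper": 75,"delta_pos": [0,0,0],"dr": [0,0,0]},{"gripper": 75,"delta_pos": [0,0,0],"dr": [0,0,0]},{"gripper": 75,"delta_pos": [0,0,0],"dr": [0,0,0]},{"gripper": 75,"delta_pos": [0,0,0],"dr": [0,0,0]}])

```text
t: 26.27
ee_pos: [661.5, -159.4, 115.1]
orientation: [1.207, 1.21, -1.206]
ft_force: [0.8, 0.1, -0.5]
width: 62.1
```

apply_moves(increments=[{"gripper": 75,"delta_pos": [0,0,0],"dr": [0,0,0]},{"gripper": 75,"delta_pos": [0,0,0],"dr": [0,0,0]},{"gripper": 75,"delta_pos": [-1,0,0],"dr": [0,0,0]},{"gripper": 75,"delta_pos": [-2,0,0],"dr": [0,0,0]},{"gripper": 75,"delta_pos": [-2,0,0],"dr": [0,0,0]}])

```text
t: 26.68
ee_pos: [660.7, -159.1, 165.0]
orientation: [1.206, 1.213, -1.207]
ft_force: [-0.3, 0.0, 0.0]
width: 66.1
```

apply_moves(increments=[{"gripper": 75,"delta_pos": [-2,0,0],"dr": [0,0,0]},{"gripper": 75,"delta_pos": [-2,0,0],"dr": [0,0,0]},{"gripper": 75,"delta_pos": [-3,0,0],"dr": [0,0,0]},{"gripper": 75,"delta_pos": [-2,-1.38,-3.07],"dr": [0,0,0]},{"gripper": 100,"delta_pos": [0,-1.38,-3.07],"dr": [0,0,0]}])

```text
t: 27.1
ee_pos: [636.0, -99.0, 260.5]
orientation: [1.211, 1.202, -1.202]
ft_force: [1.3, -0.0, 0.1]
width: 69.4
```

apply_moves(increments=[{"gripper": 100,"delta_pos": [0,-1.38,-3.07],"dr": [0,0,0]},{"gripper": 100,"delta_pos": [0,-1.38,-3.07],"dr": [0,0,0]},{"gripper": 100,"delta_pos": [0,-1.38,-3.07],"dr": [0,0,0]},{"gripper": 100,"delta_pos": [0,-1.38,-3.07],"dr": [0,0,0]},{"gripper": 100,"delta_pos": [0,-1.38,-3.07],"dr": [0,0,0]}])

```text
t: 27.52
ee_pos: [563.0, 56.5, 255.6]
orientation: [1.207, 1.21, -1.206]
ft_force: [1.2, 0.5, 0.4]
width: 87.8
```

apply_moves(increments=[{"gripper": 100,"delta_pos": [0,-1.38,-3.07],"dr": [0,0,0]},{"gripper": 100,"delta_pos": [0,-1.38,-3.07],"dr": [0,0,0]},{"gripper": 100,"delta_pos": [0,-1.38,-3.07],"dr": [0,0,0]},{"gripper": 100,"delta_pos": [0,-1.38,-3.07],"dr": [0,0,0]},{"gripper": 100,"delta_pos": [0,-1.38,-3.07],"dr": [0,0,0]}])

```text
t: 27.93
ee_pos: [493.4, 209.9, 255.7]
orientation: [1.207, 1.211, -1.205]
ft_force: [0.3, -0.6, 1.3]
width: 87.7
```

apply_moves(increments=[{"gripper": 100,"delta_pos": [0,-1.38,-3.07],"dr": [0,0,0]},{"gripper": 100,"delta_pos": [0,-1.38,-3.07],"dr": [0,0,0]},{"gripper": 100,"delta_pos": [0,-1.38,-3.07],"dr": [0,0,0]},{"gripper": 100,"delta_pos": [0,-1.38,-3.07],"dr": [0,0,0]},{"gripper": 100,"delta_pos": [0,-1.38,-3.07],"dr": [0,0,0]}])

```text
t: 28.35
ee_pos: [423.7, 363.2, 255.7]
orientation: [1.207, 1.211, -1.205]
ft_force: [-0.1, -0.4, 0.2]
width: 87.4
```

apply_moves(increments=[{"gripper": 100,"delta_pos": [0,0,0],"dr": [-0.112,0,0]},{"gripper": 100,"delta_pos": [0,0,0],"dr": [-0.112,0,0]},{"gripper": 100,"delta_pos": [0,0,0],"dr": [-0.112,0,0]},{"gripper": 100,"delta_pos": [0,0,0],"dr": [-0.112,0,0]},{"gripper": 100,"delta_pos": [0,0,0],"dr": [-0.112,0,0]}])

```text
t: 28.77
ee_pos: [424.4, 361.9, 255.5]
orientation: [0.78, 1.426, -0.779]
ft_force: [-0.4, 0.4, 0.2]
width: 87.8
```

apply_moves(increments=[{"gripper": 100,"delta_pos": [0,0,0],"dr": [-0.112,0,0]},{"gripper": 100,"delta_pos": [0,0,0],"dr": [-0.112,0,0]},{"gripper": 100,"delta_pos": [0,0,0],"dr": [-0.112,0,0]},{"gripper": 100,"delta_pos": [0,0,0],"dr": [-0.112,0,0]},{"gripper": 100,"delta_pos": [0,0,0],"dr": [-0.112,0,0]}])

```text
t: 29.18
ee_pos: [424.6, 361.7, 255.5]
orientation: [0.347, 1.542, -0.346]
ft_force: [-1.0, -0.5, 0.5]
width: 87.9
```

apply_moves(increments=[{"gripper": 100,"delta_pos": [0,0,0],"dr": [-0.112,0,0]},{"gripper": 100,"delta_pos": [0,0,0],"dr": [-0.112,0,0]},{"gripper": 100,"delta_pos": [0,0,0],"dr": [-0.112,0,0]},{"gripper": 100,"delta_pos": [0,0,0],"dr": [-0.112,0,0]},{"gripper": 100,"delta_pos": [0,0,0],"dr": [-0.112,0,0]}])

```text
t: 29.6
ee_pos: [424.6, 361.7, 255.5]
orientation: [-0.093, 1.568, 0.094]
ft_force: [-0.6, -0.2, -0.1]
width: 87.8
```

```bash
cat >> h.py <<'E'
def eye(box,save=None,cams=("scene","side","wrist")):
    from workcell import ctrl
    x0,x1,y0,y1,z0,z1=box
    o=ctrl.get_obs(); Rm=Ro.from_rotvec(o["orientation"]).as_matrix()
    print("pos",o["ee_pos"].round(1),"yaw",np.degrees(np.arctan2(Rm[1,1],Rm[0,1])).round(2),"F",o["ft_force"].round(1),"w",round(o["width"],1))
    for n in cams:
        d=ctrl.get_image(n); P=cloud(d).reshape(-1,3); x,y,z=P.T
        q=P[(x>x0)&(x<x1)&(y>y0)&(y<y1)&(z>z0)&(z<z1)]
        if n==save: cv2.imwrite(f"pics/eye_{n}_{o['t']:.1f}.png",d["img"][:,:,::-1])
        if len(q)<8: print(n,len(q)); continue
        c,s,a=cv2.minAreaRect(q[:,:2].astype(np.float32)); print(n,len(q),"rect",np.round(c,1),np.round(s,1),round(a,1),"z",np.percentile(q[:,2],[2,98]).round(1),"slope",np.polyfit(q[:,1],q[:,0],1)[0].round(3))
E
python3 -c "
from h import *; look(None,('scene',)); eye((395,460,320,405,128,180),'wrist')"; ls pics
```

```text
t 29.6 pos [424.6 361.7 255.5] yaw 96.81 F [-0.6 -0.2 -0.1] w 87.8 q [ 0.68  0.3   1.76 -0.    1.09 -1.01]
  scene xy [657.4 129.6] ext [38. 43.] ztop 157.9 [153 115  83]
  scene xy [538.7 238.4] ext [51. 53.] ztop 138.5 [220 212 183]
  scene xy [659.9  70.4] ext [36. 40.] ztop 162.5 [144 113  80]
  scene xy [659.6  15.7] ext [40. 37.] ztop 158.5 [104 122  89]
  scene xy [657.9 -42.9] ext [37. 39.] ztop 152.6 [ 93 126  83]
  scene xy [ 659.5 -101.4] ext [39. 37.] ztop 148.9 [168  95  90]
  scene xy [ 660.9 -158.3] ext [44. 39.] ztop 154.0 [100 128  85]
  scene xy [ 483.2 -190.2] ext [14. 16.] ztop 170.4 [103  96  86]
pos [424.6 361.7 255.5] yaw 97.18 F [-0.2 -0.2  0.3] w 87.8
scene 79 rect [427.4 362.1] [13.9 44.2] 7.8 z [128.3 165.8] slope -0.103
side 58 rect [425.1 363.4] [11.2 43.7] 6.7 z [128.5 165. ] slope -0.129
wrist 1099 rect [426.1 366.8] [ 8.8 37.9] 6.7 z [130. 167.] slope -0.115
crop1.png
crop_scene.png
crop_side.png
eye_wrist_29.6.png
scene0.png
side0.png
top_scene.png
top_side.png
wrist0.png
wrist_2.2.png
```

View pics/eye_wrist_29.6.png

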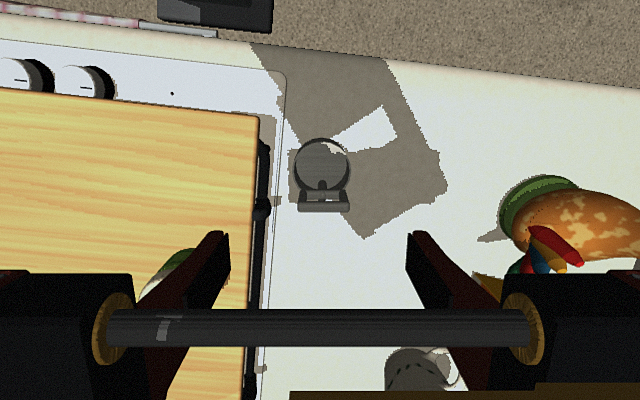

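apply_moves(increments=[{"gripper": 100,"delta_pos": [2,0.46,0.2],"dr": [0,0,0]},{"gripper": 100,"delta_pos": [2.5,0,0],"dr": [0,0,0]},{"gripper": 100,"delta_pos": [2.5,0,0],"dr": [0,0,0]},{"gripper": 100,"delta_pos": [2.5,0,0],"dr": [0,0,0]},{"gripper": 100,"delta_pos": [1.5,0,0],"dr": [0,0,0]}])

```text
t: 30.22
ee_pos: [425.1, 365.8, 142.6]
orientation: [-0.087, 1.571, 0.085]
ft_force: [-0.1, -0.2, 0.1]
width: 87.5
```

apply_moves(increments=[{"gripper": 100,"delta_pos": [0.6,0,0],"dr": [0,0,0]},{"gripper": 0,"delta_pos": [0,0,0],"dr": [0,0,0]},{"gripper": 0,"delta_pos": [0,0,0],"dr": [0,0,0]},{"gripper": 0,"delta_pos": [0,0,0],"dr": [0,0,0]},{"gripper": 0,"delta_pos": [0,0,0],"dr": [0,0,0]}])

```text
t: 30.63
ee_pos: [426.7, 367.1, 140.0]
orientation: [-0.087, 1.567, 0.09]
ft_force: [0.1, -0.5, 0.3]
width: 64.6
```

apply_moves(increments=[{"gripper": 0,"delta_pos": [0,0,0],"dr": [0,0,0]},{"gripper": 0,"delta_pos": [0,0,0],"dr": [0,0,0]},{"gripper": 0,"delta_pos": [0,0,0],"dr": [0,0,0]},{"gripper": 0,"delta_pos": [0,0,0],"dr": [0,0,0]},{"gripper": 0,"delta_pos": [0,0,0],"dr": [0,0,0]}])

```text
t: 31.05
ee_pos: [426.1, 366.6, 138.9]
orientation: [-0.089, 1.569, 0.089]
ft_force: [-0.1, -0.9, 1.6]
width: 38.1
```

apply_moves(increments=[{"gripper": 0,"delta_pos": [0,0,0],"dr": [0,0,0]},{"gripper": 0,"delta_pos": [-0.5,0,0],"dr": [0,0,0]},{"gripper": 0,"delta_pos": [-1.5,0,0],"dr": [0,0,0]},{"gripper": 0,"delta_pos": [-2,0,0],"dr": [0,0,0]},{"gripper": 0,"delta_pos": [-2,0,0],"dr": [0,0,0]}])

```text
t: 31.47
ee_pos: [425.5, 366.0, 198.9]
orientation: [-0.09, 1.571, 0.088]
ft_force: [-0.3, 0.7, -1.5]
width: 37.9
```

apply_moves(increments=[{"gripper": 0,"delta_pos": [-2.5,0,0],"dr": [0,0,0]},{"gripper": 0,"delta_pos": [-2.5,0,0],"dr": [0,0,0]},{"gripper": 0,"delta_pos": [-1.5,0,0],"dr": [0,0,0]},{"gripper": 0,"delta_pos": [0,0,0],"dr": [0,0,0]},{"gripper": 0,"delta_pos": [0,0,0],"dr": [0,0,0]}])

```text
t: 31.88
ee_pos: [426.1, 366.6, 264.0]
orientation: [-0.088, 1.568, 0.09]
ft_force: [-0.5, 0.0, -2.2]
width: 37.9
```

```bash
python3 -c "
from h import *; eye((395,460,320,405,248,300),'wrist')"
```

```text
pos [426.1 366.6 264. ] yaw 96.49 F [-0.5  0.  -2.2] w 37.9
scene 238 rect [426.4 359.9] [28.9 65.6] 2.1 z [251.5 299.4] slope -0.117
side 200 rect [424.  362.9] [28.4 64.6] 6.6 z [251.6 299.2] slope -0.171
wrist 6516 rect [423.6 366.5] [22.5 60.3] 6.5 z [253.6 298.7] slope -0.103
```

apply_moves(increments=[{"gripper": 0,"delta_pos": [0,-1.6,-0.28],"dr": [0,0,0]},{"gripper": 0,"delta_pos": [0,-3.2,-0.56],"dr": [0,0,0]},{"gripper": 0,"delta_pos": [0,-3.2,-0.56],"dr": [0,0,0]},{"gripper": 0,"delta_pos": [0,-3.2,-0.56],"dr": [0,0,0]},{"gripper": 0,"delta_pos": [0,-3.2,-0.56],"dr": [0,0,0]}])

```text
t: 32.45
ee_pos: [416.0, 218.3, 262.5]
orientation: [-0.09, 1.571, 0.088]
ft_force: [0.5, -0.1, -1.5]
width: 37.8
```

apply_moves(increments=[{"gripper": 0,"delta_pos": [0,-3.2,-0.56],"dr": [0,0,0]},{"gripper": 0,"delta_pos": [0,-3.2,-0.56],"dr": [0,0,0]},{"gripper": 0,"delta_pos": [0,-3.2,-0.56],"dr": [0,0,0]},{"gripper": 0,"delta_pos": [0,-3.2,-0.56],"dr": [0,0,0]},{"gripper": 0,"delta_pos": [0,-3.2,-0.56],"dr": [0,0,0]}])

```text
t: 32.87
ee_pos: [405.9, 56.4, 262.8]
orientation: [-0.089, 1.571, 0.089]
ft_force: [1.1, 0.0, -1.3]
width: 38.2
```

apply_moves(increments=[{"gripper": 0,"delta_pos": [0,-3.2,-0.56],"dr": [0,0,0]},{"gripper": 0,"delta_pos": [0,-3.2,-0.56],"dr": [0,0,0]},{"gripper": 0,"delta_pos": [0,-3.2,-0.56],"dr": [0,0,0]},{"gripper": 0,"delta_pos": [0,-3.2,-0.56],"dr": [0,0,0]},{"gripper": 0,"delta_pos": [0,-2.36,-0.34],"dr": [0,0,0]}])

```text
t: 33.28
ee_pos: [397.2, -97.4, 262.8]
orientation: [-0.088, 1.571, 0.088]
ft_force: [0.9, 0.4, -0.9]
width: 37.6
```

apply_moves(increments=[{"gripper": 0,"delta_pos": [0,0,0],"dr": [0.109,0,0]},{"gripper": 0,"delta_pos": [0,0,0],"dr": [0.109,0,0]},{"gripper": 0,"delta_pos": [0,0,0],"dr": [0.109,0,0]},{"gripper": 0,"delta_pos": [0,0,0],"dr": [0.109,0,0]},{"gripper": 0,"delta_pos": [0,0,0],"dr": [0.109,0,0]}])

```text
t: 33.7
ee_pos: [397.6, -95.4, 262.6]
orientation: [0.343, 1.546, -0.343]
ft_force: [-0.2, -1.2, -2.0]
width: 37.7
```

Run:
```python
from h import *
from workcell import ctrl
o=ctrl.get_obs(); Rm=Ro.from_rotvec(o["orientation"]).as_matrix()
print("pos",o["ee_pos"].round(1),"yaw",np.degrees(np.arctan2(Rm[1,1],Rm[0,1])).round(2),"F",o["ft_force"].round(1),"w",round(o["width"],1),o["qpos"].round(2))
th=np.radians(-24.7);S=np.array([[np.cos(th),-np.sin(th)],[np.sin(th),np.cos(th)]]);O=np.array([447.7,-172.3])
for n in ["wrist","side","scene"]:
    d=ctrl.get_image(n);P=cloud(d).reshape(-1,3)
    s=(P[:,:2]-O)@S   # stand-frame, fixed-cam estimate
    for nm,sg in (("left",1),("right",-1)):
        m=(s[:,0]>-40)&(s[:,0]<60)&(abs(s[:,1]-45*sg)<25)&(P[:,2]>245)&(P[:,2]<285)
        q=s[m];z=P[m,2]
        if len(q)<10: print(n,nm,len(q));continue
        b=q[:,0]<28
        print(n,nm,m.sum(),"xmin",np.percentile(q[:,0],1).round(1),"y range",np.percentile(q[b,1],[2,98]).round(1),"zmax",np.percentile(z,98).round(1),"y slope",np.polyfit(q[b,0],q[b,1],1)[0].round(3) if b.sum()>5 else None)
    cv2.imwrite(f"pics/peg_{n}.png",d["img"][:,:,::-1])
```

```text
pos [397.6 -95.4 262.6] yaw 64.92 F [-0.2 -1.2 -2. ] w 37.7 [-0.26  0.05  2.05 -0.    1.05 -1.4 ]
wrist left 484 xmin -26.9 y range [44.  52.9] zmax 277.9 y slope 0.016
wrist right 0
side left 109 xmin -24.4 y range [40.9 50.3] zmax 273.4 y slope 0.006
side right 149 xmin -23.9 y range [-49.7 -42.3] zmax 274.3 y slope 0.024
scene left 127 xmin -22.3 y range [40.  47.5] zmax 273.5 y slope 0.009
scene right 166 xmin -23.1 y range [-49.6 -41.4] zmax 276.2 y slope 0.017
```

View pics/peg_wrist.png

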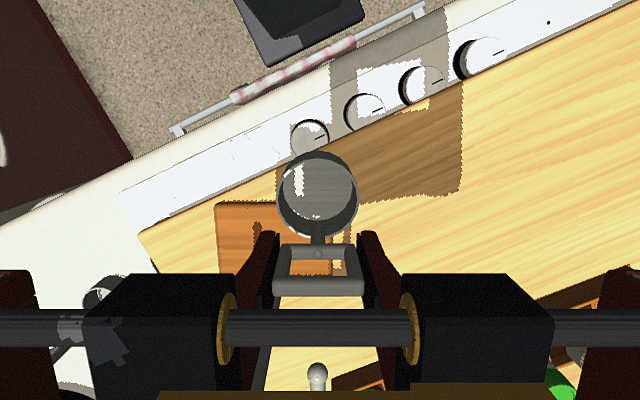

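apply_moves(increments=[{"gripper": 0,"delta_pos": [0,0,1.1],"dr": [0,0,0]},{"gripper": 0,"delta_pos": [0,0,1.1],"dr": [0,0,0]},{"gripper": 0,"delta_pos": [0,0,1.1],"dr": [0,0,0]},{"gripper": 0,"delta_pos": [0,0,0.8],"dr": [0,0,0]},{"gripper": 0,"delta_pos": [0,0,0.4],"dr": [0,0,0]}])

```text
t: 34.27
ee_pos: [441.5, -114.7, 263.6]
orientation: [0.338, 1.544, -0.338]
ft_force: [0.1, -0.2, -1.1]
width: 38.1
```

apply_moves(increments=[{"gripper": 0,"delta_pos": [0,0,0.5],"dr": [0,0,0]},{"gripper": 0,"delta_pos": [0,0,0.5],"dr": [0,0,0]},{"gripper": 0,"delta_pos": [0.1,0,0.4],"dr": [0,0,0]},{"gripper": 0,"delta_pos": [0.1,0,0.3],"dr": [0,0,0]},{"gripper": 0,"delta_pos": [0,0,0],"dr": [0,0,0]}])

```text
t: 34.68
ee_pos: [455.6, -121.2, 261.4]
orientation: [0.339, 1.544, -0.339]
ft_force: [-0.5, -0.0, -0.6]
width: 37.9
```

Run:
```python
from h import *
from workcell import ctrl
o=ctrl.get_obs(); print("pos",o["ee_pos"].round(1),"F",o["ft_force"].round(1))
c=[]
for n in ["scene","side"]:
    d=ctrl.get_image(n); u,v=proj(d,o["ee_pos"]+[20,-10,0])[0].astype(int)
    c.append(cv2.resize(d["img"][v-50:v+50,u-50:u+50,::-1],None,fx=4,fy=4,interpolation=cv2.INTER_CUBIC))
cv2.imwrite("pics/ins1.png",np.hstack(c))
```

```text
pos [ 455.6 -121.2  261.4] F [-0.5 -0.  -0.6]
```

View pics/ins1.png

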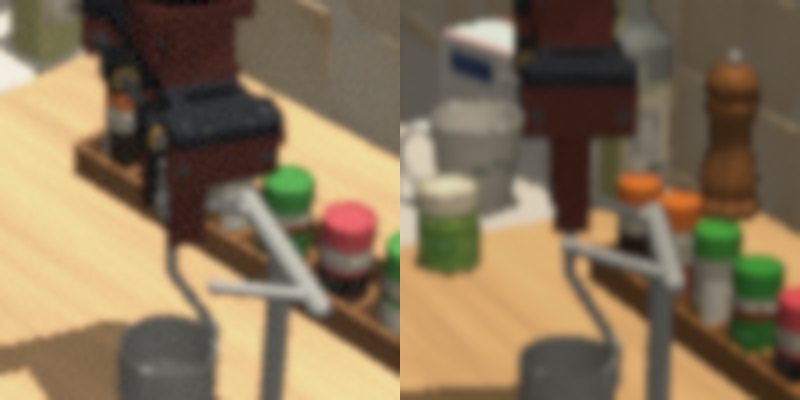

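apply_moves(increments=[{"gripper": 0,"delta_pos": [0.2,0,0.5],"dr": [0,0,0]},{"gripper": 0,"delta_pos": [0.2,0,0.5],"dr": [0,0,0]},{"gripper": 0,"delta_pos": [0.2,0,0.5],"dr": [0,0,0]},{"gripper": 0,"delta_pos": [0.2,0,0.5],"dr": [0,0,0]},{"gripper": 0,"delta_pos": [0.1,0,0.4],"dr": [0,0,0]}])

```text
t: 35.2
ee_pos: [477.6, -131.4, 252.3]
orientation: [0.339, 1.544, -0.339]
ft_force: [0.0, 0.1, -1.4]
width: 37.6
```

apply_moves(increments=[{"gripper": 0,"delta_pos": [0,0,0],"dr": [0,0,0]},{"gripper": 0,"delta_pos": [0.2,0,0],"dr": [0,0,0]},{"gripper": 0,"delta_pos": [0.2,0,0],"dr": [0,0,0]},{"gripper": 0,"delta_pos": [0.2,0,0],"dr": [0,0,0]},{"gripper": 0,"delta_pos": [0,0,0],"dr": [0,0,0]}])

```text
t: 35.62
ee_pos: [476.8, -131.0, 246.3]
orientation: [0.339, 1.545, -0.339]
ft_force: [0.1, -0.1, -0.2]
width: 37.6
```

apply_moves(increments=[{"gripper": 0,"delta_pos": [0.1,0,0],"dr": [0,0,0]},{"gripper": 0,"delta_pos": [0.1,0,0],"dr": [0,0,0]},{"gripper": 0,"delta_pos": [0,0,0],"dr": [0,0,0]},{"gripper": 0,"delta_pos": [0,0,0],"dr": [0,0,0]},{"gripper": 0,"delta_pos": [0,0,0],"dr": [0,0,0]}])

```text
t: 36.03
ee_pos: [477.6, -131.3, 245.4]
orientation: [0.338, 1.542, -0.339]
ft_force: [-1.0, -0.2, 5.8]
width: 37.6
```

apply_moves(increments=[{"gripper": 0,"delta_pos": [0.1,0,0],"dr": [0,0,0]},{"gripper": 0,"delta_pos": [0,0,0],"dr": [0,0,0]},{"gripper": 0,"delta_pos": [0,0,0],"dr": [0,0,0]},{"gripper": 0,"delta_pos": [0,0,0],"dr": [0,0,0]},{"gripper": 0,"delta_pos": [0,0,0],"dr": [0,0,0]}])

```text
t: 36.45
ee_pos: [478.6, -131.6, 245.0]
orientation: [0.338, 1.54, -0.339]
ft_force: [1.2, 0.4, 6.6]
width: 37.6
```

apply_moves(increments=[{"gripper": 0,"delta_pos": [-0.2,0,0],"dr": [0,0,0]},{"gripper": 65,"delta_pos": [0,0,0],"dr": [0,0,0]},{"gripper": 65,"delta_pos": [0,0,0],"dr": [0,0,0]},{"gripper": 65,"delta_pos": [0,0,0],"dr": [0,0,0]},{"gripper": 65,"delta_pos": [0,0,0],"dr": [0,0,0]}])

```text
t: 36.87
ee_pos: [476.8, -131.0, 245.4]
orientation: [0.339, 1.545, -0.339]
ft_force: [0.1, -0.5, -0.0]
width: 56.6
```

apply_moves(increments=[{"gripper": 65,"delta_pos": [0,0,0],"dr": [0,0,0]},{"gripper": 65,"delta_pos": [0,0,0],"dr": [0,0,0]},{"gripper": 65,"delta_pos": [-1,0,0],"dr": [0,0,0]},{"gripper": 65,"delta_pos": [-2,0,0],"dr": [0,0,0]},{"gripper": 65,"delta_pos": [-3,0,0],"dr": [0,0,0]}])

```text
t: 37.28
ee_pos: [475.7, -130.7, 304.9]
orientation: [0.339, 1.549, -0.339]
ft_force: [-0.2, -1.2, 0.2]
width: 57.0
```

apply_moves(increments=[{"gripper": 65,"delta_pos": [-2,0,0],"dr": [0,0,0]},{"gripper": 65,"delta_pos": [-2,0,0],"dr": [0,0,0]},{"gripper": 65,"delta_pos": [0,0,0],"dr": [0,0,0]},{"gripper": 65,"delta_pos": [0,0,0],"dr": [0,0,0]},{"gripper": 65,"delta_pos": [0,0,0],"dr": [0,0,0]}])

```text
t: 37.7
ee_pos: [476.6, -131.0, 345.1]
orientation: [0.339, 1.545, -0.339]
ft_force: [-0.2, -0.0, -0.3]
width: 57.4
```

Run:
```python
from h import *
from workcell import ctrl
o=ctrl.get_obs(); print("pos",o["ee_pos"].round(1),"F",o["ft_force"].round(1),o["qpos"].round(2))
c=[]
for n in ["scene","side"]:
    d=ctrl.get_image(n); u,v=proj(d,[470,-150,220])[0].astype(int)
    c.append(cv2.resize(d["img"][v-50:v+50,u-50:u+50,::-1],None,fx=4,fy=4,interpolation=cv2.INTER_CUBIC))
cv2.imwrite("pics/hung1.png",np.hstack(c))
```

```text
pos [ 476.6 -131.   345.1] F [-0.2 -0.  -0.3] [-0.29  0.1   1.79 -0.    1.25 -1.43]
```

View pics/hung1.png

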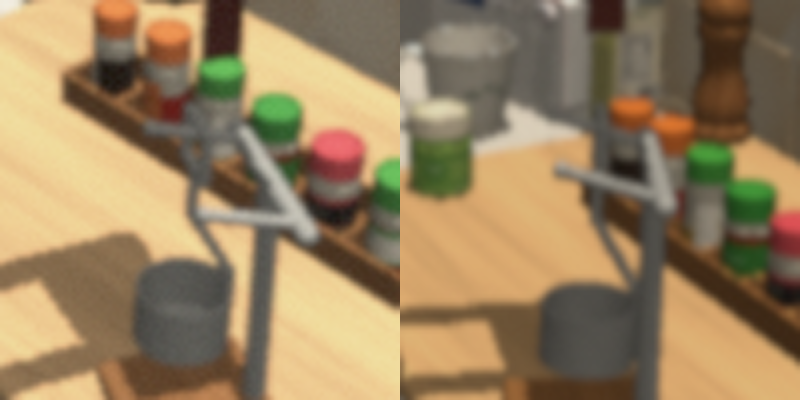

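The large dipper hangs on the left peg (eye near 195,150 in the left crop). Next the small one.

apply_moves(increments=[{"gripper": 65,"delta_pos": [0,-3.0,0.98],"dr": [0,0,0]},{"gripper": 65,"delta_pos": [0,-3.0,0.98],"dr": [0,0,0]},{"gripper": 65,"delta_pos": [0,-3.0,0.98],"dr": [0,0,0]},{"gripper": 65,"delta_pos": [0,-3.0,0.98],"dr": [0,0,0]},{"gripper": 100,"delta_pos": [0,-3.0,0.98],"dr": [0,0,0]}])

```text
t: 38.22
ee_pos: [458.0, -289.0, 344.4]
orientation: [0.339, 1.546, -0.338]
ft_force: [1.0, 0.9, 0.4]
width: 60.9
```

apply_moves(increments=[{"gripper": 100,"delta_pos": [0,-3.0,0.98],"dr": [0,0,0]},{"gripper": 100,"delta_pos": [1,-3.0,0.98],"dr": [0,0,0]},{"gripper": 100,"delta_pos": [2,-3.0,0.98],"dr": [0,0,0]},{"gripper": 100,"delta_pos": [2,-3.0,0.98],"dr": [0,0,0]},{"gripper": 100,"delta_pos": [2,0,0],"dr": [0,0,0]}])

```text
t: 38.63
ee_pos: [443.0, -417.7, 273.5]
orientation: [0.34, 1.544, -0.342]
ft_force: [-0.1, 0.4, -0.0]
width: 87.6
```

apply_moves(increments=[{"gripper": 100,"delta_pos": [1.5,0,0],"dr": [-0.096,0,0]},{"gripper": 100,"delta_pos": [1.5,0,0],"dr": [-0.096,0,0]},{"gripper": 100,"delta_pos": [1,0,0],"dr": [-0.096,0,0]},{"gripper": 100,"delta_pos": [0,0,0],"dr": [-0.096,0,0]},{"gripper": 100,"delta_pos": [0,0,0],"dr": [-0.096,0,0]}])

```text
t: 39.05
ee_pos: [443.2, -412.4, 233.1]
orientation: [-0.039, 1.574, 0.044]
ft_force: [-0.6, -0.1, 0.1]
width: 87.9
```

```bash
python3 -c "
from h import *; look(None,('scene',)); eye((405,480,-460,-370,108,160),'wrist')"
```

```text
t 39.05 pos [ 443.2 -412.4  233.1] yaw 93.02 F [-0.6 -0.1  0.1] w 87.9 q [-0.77  0.39  1.67  0.    1.08 -2.39]
  scene xy [657.8 129.1] ext [35. 40.] ztop 158.8 [154 116  83]
  scene xy [539.1 237.8] ext [53. 49.] ztop 138.4 [218 209 182]
  scene xy [659.5  70.9] ext [37. 37.] ztop 163.2 [144 113  79]
  scene xy [660.8  15.4] ext [40. 39.] ztop 158.7 [106 123  90]
  scene xy [658.4 -43.9] ext [40. 42.] ztop 152.6 [ 94 124  82]
  scene xy [ 659.  -100.8] ext [42. 40.] ztop 149.4 [163  97  92]
  scene xy [ 659.4 -155.2] ext [41. 37.] ztop 154.5 [104 178  89]
  scene xy [ 483.9 -140.6] ext [57. 31.] ztop 151.4 [104 102  95]
  scene xy [ 483.4 -190.7] ext [14. 13.] ztop 168.8 [105  97  87]
pos [ 443.4 -412.6  233.7] yaw 93.35 F [ 0.3 -0.6 -0.4] w 88.0
scene 179 rect [ 443.2 -418.5] [13.  40.5] 2.7 z [108.5 147.2] slope -0.051
side 192 rect [ 442.6 -417.4] [11.2 40.7] 2.4 z [109.5 146.9] slope -0.048
wrist 1068 rect [ 441.9 -414.1] [ 8.2 38.1] 2.2 z [110.2 146.9] slope -0.041
```

apply_moves(increments=[{"gripper": 100,"delta_pos": [2,-0.15,-0.12],"dr": [0.015,0,0]},{"gripper": 100,"delta_pos": [2.5,0,0],"dr": [0,0,0]},{"gripper": 100,"delta_pos": [2.5,0,0],"dr": [0,0,0]},{"gripper": 100,"delta_pos": [2.5,0,0],"dr": [0,0,0]},{"gripper": 100,"delta_pos": [1.4,0,0],"dr": [0,0,0]}])

```text
t: 39.67
ee_pos: [442.0, -413.7, 124.0]
orientation: [-0.022, 1.573, 0.026]
ft_force: [-0.2, -0.1, -0.1]
width: 88.0
```

apply_moves(increments=[{"gripper": 100,"delta_pos": [0.55,0,0],"dr": [0,0,0]},{"gripper": 0,"delta_pos": [0,0,0],"dr": [0,0,0]},{"gripper": 0,"delta_pos": [0,0,0],"dr": [0,0,0]},{"gripper": 0,"delta_pos": [0,0,0],"dr": [0,0,0]},{"gripper": 0,"delta_pos": [0,0,0],"dr": [0,0,0]}])

```text
t: 40.08
ee_pos: [443.7, -415.4, 122.5]
orientation: [-0.027, 1.569, 0.024]
ft_force: [-0.2, 0.0, -0.1]
width: 64.8
```

apply_moves(increments=[{"gripper": 0,"delta_pos": [0,0,0],"dr": [0,0,0]},{"gripper": 0,"delta_pos": [0,0,0],"dr": [0,0,0]},{"gripper": 0,"delta_pos": [0,0,0],"dr": [0,0,0]},{"gripper": 0,"delta_pos": [0,0,0],"dr": [0,0,0]},{"gripper": 0,"delta_pos": [0,0,0],"dr": [0,0,0]}])

```text
t: 40.5
ee_pos: [443.1, -414.9, 121.4]
orientation: [-0.026, 1.57, 0.026]
ft_force: [-0.4, -0.2, 2.9]
width: 37.7
```

apply_moves(increments=[{"gripper": 0,"delta_pos": [0,0,0],"dr": [0,0,0]},{"gripper": 0,"delta_pos": [-0.5,0,0],"dr": [0,0,0]},{"gripper": 0,"delta_pos": [-1.5,0,0],"dr": [0,0,0]},{"gripper": 0,"delta_pos": [-2.5,0,0],"dr": [0,0,0]},{"gripper": 0,"delta_pos": [-2.5,0,0],"dr": [0,0,0]}])

```text
t: 40.92
ee_pos: [442.4, -414.1, 191.0]
orientation: [-0.025, 1.573, 0.028]
ft_force: [0.1, -0.4, -1.1]
width: 37.9
```

apply_moves(increments=[{"gripper": 0,"delta_pos": [-2.5,0,0],"dr": [0,0,0]},{"gripper": 0,"delta_pos": [-2.5,0,0],"dr": [0,0,0]},{"gripper": 0,"delta_pos": [-2,0,0],"dr": [0,0,0]},{"gripper": 0,"delta_pos": [-0.4,0,0],"dr": [0,0,0]},{"gripper": 0,"delta_pos": [0,0,0],"dr": [0,0,0]}])

```text
t: 41.33
ee_pos: [443.5, -415.3, 266.5]
orientation: [-0.028, 1.569, 0.024]
ft_force: [-0.1, -0.2, -1.4]
width: 37.6
```

apply_moves(increments=[{"gripper": 0,"delta_pos": [0,1.57,-2.05],"dr": [0,0,0]},{"gripper": 0,"delta_pos": [0,1.57,-2.05],"dr": [0,0,0]},{"gripper": 0,"delta_pos": [0,1.57,-2.05],"dr": [0,0,0]},{"gripper": 0,"delta_pos": [0,1.57,-2.05],"dr": [0,0,0]},{"gripper": 0,"delta_pos": [0,2.0,0.1],"dr": [0,0,0]}])

```text
t: 41.75
ee_pos: [355.4, -333.1, 262.8]
orientation: [-0.022, 1.575, 0.027]
ft_force: [0.3, 1.3, -2.0]
width: 38.2
```

apply_moves(increments=[{"gripper": 0,"delta_pos": [0,3.16,0.1],"dr": [0,0,0]},{"gripper": 0,"delta_pos": [0,3.16,0.1],"dr": [0,0,0]},{"gripper": 0,"delta_pos": [0,3.16,0.1],"dr": [0,0,0]},{"gripper": 0,"delta_pos": [0,3.16,0.1],"dr": [0,0,0]},{"gripper": 0,"delta_pos": [0,3.16,0.1],"dr": [0,0,0]}])

```text
t: 42.17
ee_pos: [357.7, -174.8, 263.5]
orientation: [-0.024, 1.573, 0.027]
ft_force: [0.3, 0.9, -0.9]
width: 38.0
```

apply_moves(increments=[{"gripper": 0,"delta_pos": [0,0,0],"dr": [0.092,0,0]},{"gripper": 0,"delta_pos": [0,0,0],"dr": [0.092,0,0]},{"gripper": 0,"delta_pos": [0,0,0],"dr": [0.092,0,0]},{"gripper": 0,"delta_pos": [0,0,0],"dr": [0.092,0,0]},{"gripper": 0,"delta_pos": [0,0,0],"dr": [0.092,0,0]}])

```text
t: 42.58
ee_pos: [358.1, -176.0, 263.5]
orientation: [0.339, 1.547, -0.338]
ft_force: [0.5, 0.2, -1.3]
width: 37.8
```

Run:
```python
from h import *
from workcell import ctrl
o=ctrl.get_obs(); Rm=Ro.from_rotvec(o["orientation"]).as_matrix()
print("pos",o["ee_pos"].round(1),"yaw",np.degrees(np.arctan2(Rm[1,1],Rm[0,1])).round(2),"F",o["ft_force"].round(1),"w",round(o["width"],1),o["qpos"].round(2))
th=np.radians(-24.7);S=np.array([[np.cos(th),-np.sin(th)],[np.sin(th),np.cos(th)]]);O=np.array([447.7,-172.3])
print("tcp in stand",((o["ee_pos"][:2]-O)@S).round(1))
for n in ["wrist","side","scene"]:
    d=ctrl.get_image(n);P=cloud(d).reshape(-1,3)
    s=(P[:,:2]-O)@S
    m=(s[:,0]>-40)&(s[:,0]<60)&(abs(s[:,1]+45)<25)&(P[:,2]>245)&(P[:,2]<285)
    q=s[m];z=P[m,2];b=q[:,0]<28
    if b.sum()>10: print(n,m.sum(),"xmin",np.percentile(q[:,0],1).round(1),"y range",np.percentile(q[b,1],[2,98]).round(1),"zmax",np.percentile(z,98).round(1),np.polyfit(q[b,0],q[b,1],1)[0].round(3))
    cv2.imwrite(f"pics/pegr_{n}.png",d["img"][:,:,::-1])
```

```text
pos [ 358.1 -176.   263.5] yaw 65.31 F [ 0.5  0.2 -1.3] w 37.8 [-0.49  0.03  2.06 -0.    1.05 -1.63]
tcp in stand [-79.9 -40.8]
wrist 438 xmin -26.8 y range [-45.9 -36.9] zmax 278.0 -0.011
side 150 xmin -23.8 y range [-49.9 -41.5] zmax 274.3 -0.015
scene 152 xmin -20.8 y range [-51.3 -42.9] zmax 272.7 0.031
```

View pics/pegr_wrist.png

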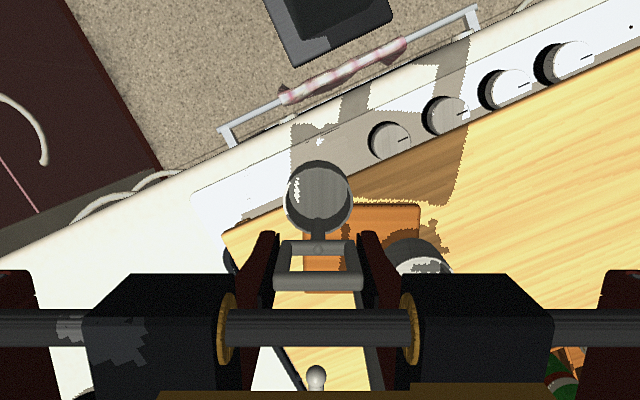

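apply_moves(increments=[{"gripper": 0,"delta_pos": [0,-0.05,1.1],"dr": [0,0,0]},{"gripper": 0,"delta_pos": [0,0,1.1],"dr": [0,0,0]},{"gripper": 0,"delta_pos": [0,0,1.1],"dr": [0,0,0]},{"gripper": 0,"delta_pos": [0,0,0.8],"dr": [0,0,0]},{"gripper": 0,"delta_pos": [0,0,0.4],"dr": [0,0,0]}])

```text
t: 43.15
ee_pos: [401.5, -196.6, 265.1]
orientation: [0.334, 1.544, -0.334]
ft_force: [0.7, 0.3, -1.1]
width: 38.1
```

apply_moves(increments=[{"gripper": 0,"delta_pos": [0,0,0.5],"dr": [0,0,0]},{"gripper": 0,"delta_pos": [0,0,0.5],"dr": [0,0,0]},{"gripper": 0,"delta_pos": [0,0,0.5],"dr": [0,0,0]},{"gripper": 0,"delta_pos": [0,0,0.4],"dr": [0,0,0]},{"gripper": 0,"delta_pos": [0,0,0],"dr": [0,0,0]}])

```text
t: 43.57
ee_pos: [417.9, -203.9, 265.3]
orientation: [0.335, 1.544, -0.335]
ft_force: [0.9, -0.4, -2.7]
width: 38.2
```

apply_moves(increments=[{"gripper": 0,"delta_pos": [0.15,0,0.5],"dr": [0,0,0]},{"gripper": 0,"delta_pos": [0.15,0,0.5],"dr": [0,0,0]},{"gripper": 0,"delta_pos": [0.2,0,0.5],"dr": [0,0,0]},{"gripper": 0,"delta_pos": [0.2,0,0.5],"dr": [0,0,0]},{"gripper": 0,"delta_pos": [0,0,0],"dr": [0,0,0]}])

```text
t: 43.98
ee_pos: [436.1, -212.2, 257.8]
orientation: [0.335, 1.545, -0.335]
ft_force: [-0.6, 0.5, -1.4]
width: 38.0
```

apply_moves(increments=[{"gripper": 0,"delta_pos": [0.2,0,0],"dr": [0,0,0]},{"gripper": 0,"delta_pos": [0.2,0,0],"dr": [0,0,0]},{"gripper": 0,"delta_pos": [0.2,0,0],"dr": [0,0,0]},{"gripper": 0,"delta_pos": [0.1,0,0],"dr": [0,0,0]},{"gripper": 0,"delta_pos": [0.1,0,0],"dr": [0,0,0]}])

```text
t: 44.4
ee_pos: [435.3, -211.8, 250.2]
orientation: [0.335, 1.545, -0.335]
ft_force: [-1.2, 0.6, 3.7]
width: 37.9
```

apply_moves(increments=[{"gripper": 0,"delta_pos": [0.1,0,0],"dr": [0,0,0]},{"gripper": 0,"delta_pos": [0,0,0],"dr": [0,0,0]},{"gripper": 0,"delta_pos": [0,0,0],"dr": [0,0,0]},{"gripper": 0,"delta_pos": [0,0,0],"dr": [0,0,0]},{"gripper": 0,"delta_pos": [0,0,0],"dr": [0,0,0]}])

```text
t: 44.82
ee_pos: [435.9, -212.2, 249.7]
orientation: [0.334, 1.543, -0.335]
ft_force: [1.2, -0.3, 6.1]
width: 37.8
```

apply_moves(increments=[{"gripper": 0,"delta_pos": [-0.2,0,0],"dr": [0,0,0]},{"gripper": 60,"delta_pos": [0,0,0],"dr": [0,0,0]},{"gripper": 60,"delta_pos": [0,0,0],"dr": [0,0,0]},{"gripper": 60,"delta_pos": [0,0,0],"dr": [0,0,0]},{"gripper": 60,"delta_pos": [0,0,0],"dr": [0,0,0]}])

```text
t: 45.23
ee_pos: [435.1, -211.8, 250.9]
orientation: [0.335, 1.545, -0.335]
ft_force: [1.4, -0.1, 0.2]
width: 52.7
```

apply_moves(increments=[{"gripper": 60,"delta_pos": [0,0,0],"dr": [0,0,0]},{"gripper": 60,"delta_pos": [0,0,0],"dr": [0,0,0]},{"gripper": 60,"delta_pos": [-1,0,0],"dr": [0,0,0]},{"gripper": 60,"delta_pos": [-2,0,0],"dr": [0,0,0]},{"gripper": 60,"delta_pos": [-3,0,0],"dr": [0,0,0]}])

```text
t: 45.65
ee_pos: [434.0, -211.2, 310.4]
orientation: [0.336, 1.549, -0.334]
ft_force: [-0.3, -0.2, -0.0]
width: 52.9
```

apply_moves(increments=[{"gripper": 60,"delta_pos": [-3,0,0],"dr": [0,0,0]},{"gripper": 60,"delta_pos": [-3,0,0],"dr": [0,0,0]},{"gripper": 60,"delta_pos": [-1,0,-1],"dr": [0,0,0]},{"gripper": 60,"delta_pos": [0,0,-2],"dr": [0,0,0]},{"gripper": 60,"delta_pos": [0,0,-1],"dr": [0,0,0]}])

```text
t: 46.07
ee_pos: [397.5, -194.6, 381.7]
orientation: [0.334, 1.544, -0.335]
ft_force: [-0.5, -0.6, -0.7]
width: 52.8
```

apply_moves(increments=[{"gripper": 60,"delta_pos": [0,0,0],"dr": [0,0,0]},{"gripper": 60,"delta_pos": [0,0,0],"dr": [0,0,0]},{"gripper": 60,"delta_pos": [0,0,0],"dr": [0,0,0]},{"gripper": 60,"delta_pos": [0,0,0],"dr": [0,0,0]},{"gripper": 60,"delta_pos": [0,0,0],"dr": [0,0,0]}])

```text
t: 46.48
ee_pos: [399.3, -195.5, 380.7]
orientation: [0.335, 1.546, -0.335]
ft_force: [-0.5, 0.1, 0.5]
width: 52.8
```

Run:
```python
from h import *
from workcell import ctrl
look(None,('scene','side'))
c=[]
for n in ["scene","side"]:
    d=ctrl.get_image(n); u,v=proj(d,[500,-110,180])[0].astype(int)
    c.append(cv2.resize(d["img"][v-80:v+80,u-65:u+65,::-1],None,fx=3,fy=3,interpolation=cv2.INTER_CUBIC))
cv2.imwrite("pics/final.png",np.hstack(c))
```

```text
t 46.48 pos [ 399.3 -195.5  380.7] yaw 65.55 F [-0.5  0.1  0.5] w 52.8 q [-0.48 -0.01  1.83 -0.    1.33 -1.63]
  scene xy [658.8 128.6] ext [37. 34.] ztop 158.4 [156 116  83]
  scene xy [540.  237.4] ext [49. 54.] ztop 138.3 [220 214 183]
  scene xy [648.2  53.9] ext [29. 56.] ztop 156.7 [117  84  61]
  scene xy [657.9 -43.7] ext [39. 40.] ztop 152.3 [ 94 125  83]
  scene xy [ 659.  -101.4] ext [40. 41.] ztop 149.1 [170  98  92]
  scene xy [ 658.6 -159.3] ext [40. 37.] ztop 154.0 [101 128  85]
  side xy [537.5 238.7] ext [55. 52.] ztop 136.5 [156 147 122]
```

View pics/final.png

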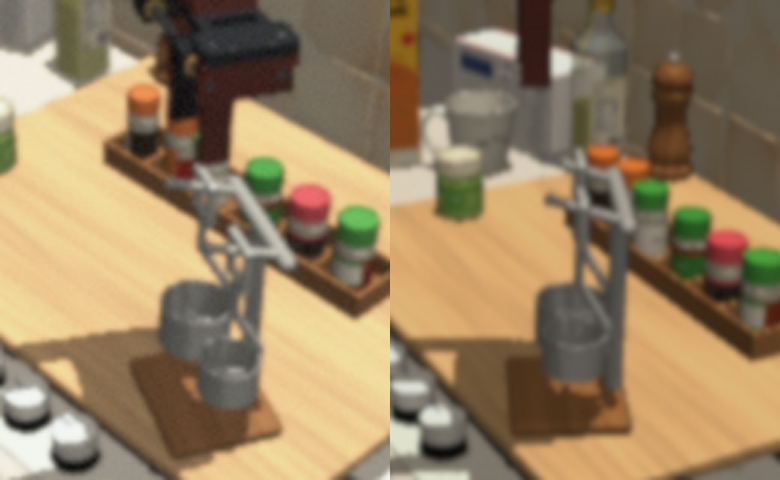

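Both dippers hang, one on each peg. The side crop shows all six rack jars standing, and the pot hasn't moved. Handing in.

```bash
python3 -c "
from workcell import ctrl; print(ctrl.close_job())"
```

```text
the job is handed in; nothing more can be done
None
```

I put all five loose jars (a to e) upright in bays 2 to 6 and hung the large dipper on the left peg and the small one on the right. The job is handed in at about t = 46 s of the 210 s allowed.

**Last checks:**
- **Dippers:** each was lowered until about 6 N showed contact with its peg. The last picture shows both hanging after release.
- **Jars:** those in bays 4 to 6 measured within about 2 mm of their bay centres, at the right heights. In the last overhead measurement the gripper hid the jars in bays 2 and 3. Both had measured fine just before, and the side picture shows them upright.
- **Left alone:** the rack jar in bay 1 and the wide pot are where they were. I saw no jar knocked aside.
- **Robot:** it was clear of everything, with about 0 N on the wrist.

**One disagreement:** the scene and side cameras read about 4 to 5 mm lower in y than the wrist camera and the arm. That is more than the stated 2 mm. I used the wrist view to line up the dippers and pegs. The jars and rack were measured with the same cameras, so the offset cancelled there.

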